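# Crank the lab jack level with the hotplate

### The arm

A 6-joint arm with a two-finger parallel gripper is mounted at the origin on the work surface. World frame = base frame: x ahead of the robot, y to its left, z up, the work surface at z = 0. Lengths are in m, angles in rad, forces in N, time in s.
With the tool pointing down it reaches from about 0.225 to 0.875 m from the base axis. Payload 3.4 kg.
Tool frame: the origin (TCP) lies at the very end of the fingers, on their centre line; the grasp point (between the pads) lies behind it (manip.grasp_offset is the z of the grasp point in the tool frame, in m); z points along the fingers, y is the line along which they close (so a half turn about z gives the same grasp; the last joint's range is limited). The gripper opens to 85 mm and grips with 20 to 120 N. Pads are 22 mm wide; open, the fingers measure 114 mm over their backs; the gripper's body (76 mm by 85 mm) begins 54 mm behind the grasp point. The pads swing forward as they close: fully open they stand 13 mm farther back than shut.
Start: joints at [1.01, 0.276, 1.505, -0, 1.361, -0.121], TCP at [0.245, 0.52, 0.231] pointing down, gripper open.
Joint ranges: [-2.89, 2.89], [-0.75, 2.08], [0.22, 2.7], [-1.18, 4.32], [0.11, 2.71], [-2.7, 2.7]. Speed limits (rad/s): [2.57, 2.57, 3.14, 3.14, 3.14, 3.14].

### API

Orientations are given as a unit quaternion [w, x, y, z].
In Python, from rig import manip gives the robot as it stands.
- The arm moves only by the shell command python3 -m pendant 'ROWS' [FORCE]. ROWS is JSON, a list of rows, each an object of numbers: "dx", "dy", "dz": the shift along the tool's x, y, z in m; "rx", "ry", "rz": the turn, a rotation vector about the tool's x, y, z in degrees; "hand": the finger opening in m, from 0 to 0.0854. In form: [{"dx": .., "dy": .., "dz": .., "rx": .., "ry": .., "rz": .., "hand": ..}, ...]. A call has 1 to 12 rows; each row shifts and turns the commanded pose from where the row before left it, along the tool's axes as they then stand; what a row does not reach is not made up. A row lasts 1/12 s, in which the tool goes at most 41.7 mm and 7.16 degrees, less where a joint would pass 70% of its speed; a pose out of reach is approached as far as the arm can. A call is refused whole if a number of a shift passes 0.0417 or a number of a turn 7.16, either way. A call with a gripper value outside its range is refused whole. The fingers move at their own pace and stop on an object; FORCE is the grip in N (left out, the last holds). Time passes only in rows, so rows that do not move let the fingers close. It gives the time, the measured TCP pose, the force, the opening and the grip force at its end, in the units of the state.
- manip.get_state(): the state, without advancing time (a new reading comes with each control period).
- manip.get_image(name): name is "side" or "top"; returns a dict with "frame" (480x640x3 uint8, red, green, blue), "fx", "fy", "cx", "cy" (pixels), "distortion" ([k1, k2, p1, p2, k3] as OpenCV has them; the pictures are not rectified), "position" and "attitude" of the camera in the world. Camera axes: x right, y up, looking along -z (the intrinsics and any distortion apply to the point x, -y, -z); pixel columns grow to the right and rows downward; lengths in m; the calibration is good to about 2 mm. A picture is of the moment at which its call begins. There is no depth.
- manip.sign_off(): hands the job in; it is judged then, once.
The state is a dict: "clock": time; "qpos": joint angles; "qd": joint speeds; "effort": joint torques, N m; "position": TCP position; "ee_rot": TCP orientation; "contact_force": force on the tool from outside, world axes, zero at the start; "moment": the same for the moment, N m; "width": finger opening in m; "gripper_force": force on a finger pad.
Only numpy, scipy, OpenCV 4.12 (cv2) and the standard library are available. Lean on these libraries where they do the work, as an engineer would, in place of code of your own. Each camera call takes 0.05 s, during which the arm holds its last target. There are 200 camera calls.

### The job

Take the loose crank out of its rest block and feel its square tip gently down through the dust seal into the lab jack's hidden drive, without forcing it, until it has dropped fully home with its collar flat on the block. Then wind it clockwise by its black knob to raise the jack's plate until the plate is level with the top of the hotplate beside it, let go, and leave the crank seated in the drive. Do not knock the jars and the beaker.

Things in the scene. Friction and masses are not known exactly. Their poses are not given: they have to be found in the camera images.
- crank: Loose steel crank, 0.31 kg, standing in the rest block. Origin: centre of the tip's underside; z up the stem, x along the arm. Up from the tip: square tip tapering out from 9 to 14 mm (z 0-8), square stem 14 x 14 mm, faces along x and y (to z 55), collar 48 mm wide and flat arm 18 mm wide to x = 70 mm (z 55-65), hub block on the axis 22 (x) x 18 (y) mm (z 65-101)..
- hub_grip (a point): On the crank's stem axis 87 mm above its tip: the point to hold the hub block (18 mm between the flats facing the crank's +y and -y).
- knob_grip (a point): On the axis of the crank's upright black round knob (18 mm diameter, 36 mm tall, bottom 67 mm above the crank's tip), 60 mm from the stem axis, 87 mm above the tip. The knob spins freely on the crank, so it can be held at a fixed orientation and carried round in a circle.
- rest: Fixed white rest block, 140 x 60 x 62 mm high, with an upright 24 mm hole under its origin (the block reaches from x = -40 to +100 mm of it). The crank's collar and arm lie on its top, the stem hangs in the hole; lift the crank 60 mm to clear it.
- jack: Fixed scissor lab jack. Origin: on the vertical drive axis, at bench height; the lifting plate is centred 200 mm from it along +y. The grey gear block around the drive is 60 x 60 x 70 mm high.
- drive_mouth (a point): Centre of the round upright bore (22.5 mm wide) in the top face of the jack's gear block, 70 mm above the bench. A thin slit rubber dust seal just inside hides what is below and gives no resistance. With the crank fully home its tip is 55 mm below this point and its collar lies flat on the block.
- platform_top (a point): Centre of the top face of the jack's square steel lifting plate (150 x 150 mm, 6 mm thick, 80 to 83 mm above the bench at first); it stays horizontal and moves up and down only.
- hotplate_top (a point): Centre of the white ceramic top (150 x 150 mm, 92 to 104 mm above the bench) of the fixed grey hotplate that stands beyond the lifting plate on the jack's +y side.
- jar_white: Bystander: small glass jar with white lid, 52 mm diameter, 45 mm high, origin at the centre of its underside.
- jar_amber: Bystander: amber jar with grey lid, 56 mm diameter, 62 mm high, origin at the centre of its underside.
- beaker: Bystander: white ceramic beaker, 66 mm diameter, 85 mm high, origin at the centre of its underside.
- socket_rim (a point): Top of the hidden steel spindle on the bore's axis, 41 mm below the mouth. In it: a square socket 15.5 mm across, 16 mm deep. Its angle is neither known nor measured. The crank's tapered tip enters 3 mm at any angle (44 mm below the mouth); the stem only within about 6 degrees of matching, every 90 degrees.
- spindle_axis (a point): Foot of the spindle's vertical axis, at bench height. The spindle is stiff (0.12 N m friction, about 2 N at the knob); turned clockwise seen from above it raises the plate 12 mm per turn, anticlockwise lowers it; it stays where it is left and has 3 turns of travel.
Not all that is in view belongs to the job. What is shaped like the crank but pink or yellow is not meant.

How it is judged:
By the outcome, as a careful person would: the job done as asked, in the order asked, and still so for the second after the job is handed in, with the robot touching nothing.
It also fails if it takes over 72 s, if anything falls off the work surface, if the arm or the gripper's body presses on something with over 40 N, if the wrist force passes 120 N, or if a joint passes its speed limit or range.

## Working session

There is one attempt and no reset: what is moved stays moved. The work goes in short steps, Python scripts to look and compute and a shell command to move; the robot and the scene stay as the last step left them, time stands still between calls to the robot, and variables do not carry over. Pictures are saved under pics/ and viewed, at most 10 in all, crops included, and the job is handed in when it is done.

```bash
mkdir -p pics; ls
cat > h.py <<'E'
import numpy as np, cv2
from rig import manip
from scipy.spatial.transform import Rotation as R
def rot(q): q=np.array(q,float); return q if q.shape==(3,3) else R.from_quat([q[1],q[2],q[3],q[0]]).as_matrix()
def ray(im,u,v):
    K=np.array([[im['fx'],0,im['cx']],[0,im['fy'],im['cy']],[0,0,1.]])
    p=cv2.undistortPoints(np.array([[[u,v]]],float),K,np.array(im['distortion'],float))[0,0]
    return np.array(im['position']),rot(im['attitude'])@np.array([p[0],-p[1],-1])
def plane(im,u,v,z):
    o,d=ray(im,u,v); return o+d*(z-o[2])/d[2]
def tri(ia,a,ib,b):
    o,d=ray(ia,*a);p,e=ray(ib,*b)
    s=np.linalg.lstsq(np.c_[d,-e],p-o,rcond=None)[0]
    x=o+d*s[0];y=p+e*s[1]; return (x+y)/2,np.linalg.norm(x-y)
def proj(im,X):
    K=np.array([[im['fx'],0,im['cx']],[0,im['fy'],im['cy']],[0,0,1.]])
    c=rot(im['attitude']).T@(np.array(X)-im['position']); 
    return cv2.projectPoints(np.array([[c[0],-c[1],-c[2]]]),np.zeros(3),np.zeros(3),K,np.array(im['distortion'],float))[0].ravel()
def save(im,n): cv2.imwrite('pics/'+n,im['frame'][:,:,::-1])
E
python3 - <<'E'
from h import *
import pickle
s=manip.get_state(); print(s, manip.grasp_offset)
for n in('side','top'):
    im=manip.get_image(n); save(im,n+'0.png'); pickle.dump(im,open(n+'0.pkl','wb'))
    print(n,{k:im[k] for k in im if k!='frame'})
E
```

```text
pics
{'clock': 0.0, 'qpos': array([ 1.00997979e+00,  2.76607423e-01,  1.50615183e+00, -1.78643643e-06,
        1.36073198e+00, -1.21004947e-01]), 'qd': array([ 0.00189284,  0.00174067,  0.00049905,  0.00047539, -0.0014003 ,
       -0.00033769]), 'effort': array([-2.11427810e-03, -4.16764212e+01, -2.45805341e+01, -6.07610968e-05,
        1.11930905e-02, -2.03938242e-05]), 'position': array([0.2445312 , 0.51980648, 0.2304252 ]), 'ee_rot': array([-3.16567721e-04,  2.18137408e-01,  9.75917604e-01, -8.94950809e-04]), 'contact_force': array([ 0.45801781,  0.12651831, -0.07214899]), 'moment': array([ 0.0483848 , -0.03511904,  0.04052398]), 'gripper_force': 0.0, 'width': 0.08535503630127264} -0.0187
side {'fx': 607.4702386888441, 'fy': 607.4702386888441, 'cx': 331.305373195055, 'cy': 232.9848170805156, 'distortion': array([-0.20788194,  0.        ,  0.        ,  0.        ,  0.        ]), 'position': array([ 0.3676491 , -0.93862628,  1.09103517]), 'attitude': array([ 0.92065541,  0.36711983, -0.03950247, -0.12671306])}
top {'fx': 545.3902886541844, 'fy': 545.3902886541844, 'cx': 323.4323480771302, 'cy': 242.03754953646674, 'distortion': array([-0.09875726,  0.        ,  0.        ,  0.        ,  0.        ]), 'position': array([ 0.50784152, -0.01536179,  1.26387742]), 'attitude': array([-0.70323802, -0.02489022,  0.02812739,  0.7099617 ])}
```

View pics/side0.png

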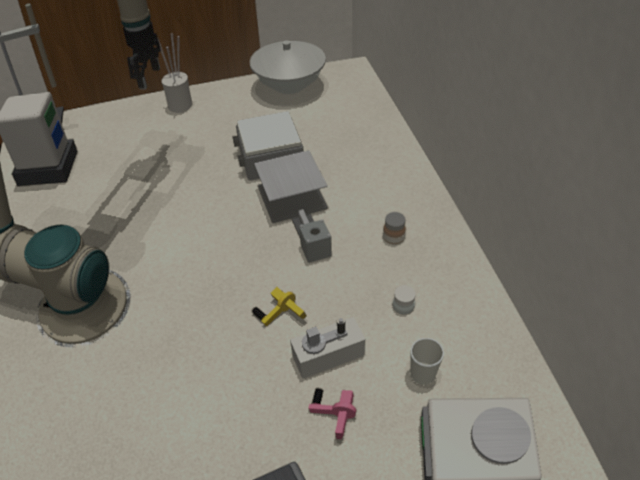

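View pics/top0.png

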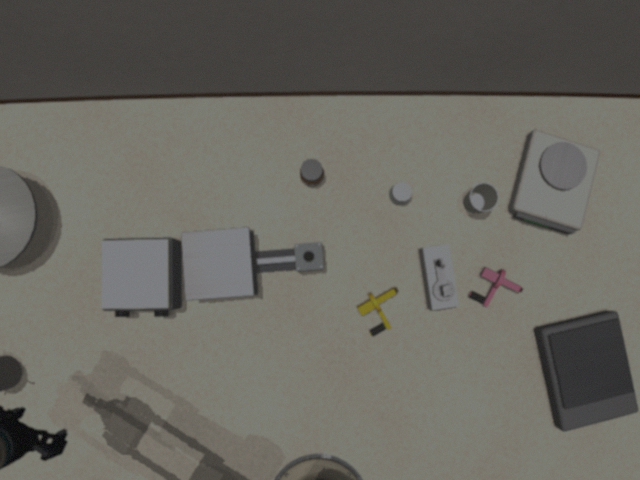

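The side view shows the steel crank in the white rest: hub (313,338), knob (341,327). The top view has the hub at (447,290) and the knob at (439,264).
Could be mistaken for it: the yellow crank, side (285,300) / top (378,302), and the pink crank, side (345,407) / top (500,280). Both lie on the bench and are coloured, so I choose the steel one in the rest. The gear block bore is at side (315,231) / top (309,257).

Run:
```python
from h import *
import pickle
S=pickle.load(open('side0.pkl','rb'));T=pickle.load(open('top0.pkl','rb'))
def c(im,x,y,w,h): return cv2.resize(im['frame'][y:y+h,x:x+w,::-1],(400,300),interpolation=cv2.INTER_CUBIC)
a=np.vstack([np.hstack([c(S,280,310,100,75),c(T,400,240,100,75)]),np.hstack([c(S,270,195,100,75),c(T,260,220,100,75)])])
cv2.imwrite('pics/crop1.png',a)
```

```text
(no output)
```

View pics/crop1.png

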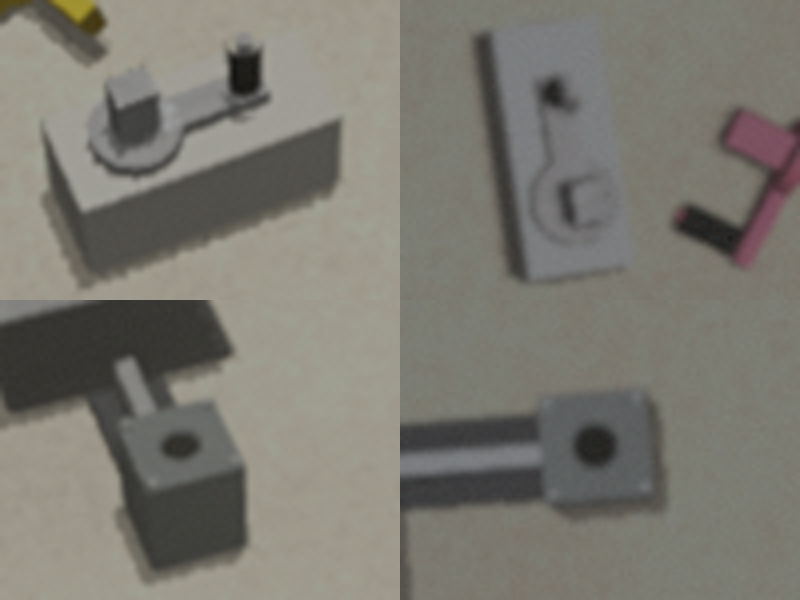

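The crop confirms it: a steel crank, with a square hub on a collar in the white rest and a black knob on its arm. The bore shows clearly in the gear block.

Run:
```python
from h import *
import pickle
S=pickle.load(open('side0.pkl','rb'));T=pickle.load(open('top0.pkl','rb'))
def P(n,a,b,z):
    X,e=tri(S,a,T,b); print(n,X.round(4),'gap',round(e,4),'S@z',plane(S,*a,z)[:2].round(4),'T@z',plane(T,*b,z)[:2].round(4)); return X
def dark(im,x,y,r,col=None):
    g=im['frame'][y-r:y+r+1,x-r:x+r+1].astype(float).mean(2)
    t=(g.min()+np.median(g))/2; w=np.clip(t-g,0,None)
    n,l=cv2.connectedComponents((w>0).astype(np.uint8)); k=l[np.unravel_index(w.argmax(),w.shape)]; w*=(l==k)
    yy,xx=np.mgrid[-r:r+1,-r:r+1]; print('area',(l==k).sum()); return (x+(w*xx).sum()/w.sum(),y+(w*yy).sum()/w.sum())
ms=dark(S,315,231,6);mt=dark(T,308,256,6);print(ms,mt)
m=P('mouth',ms,mt,.07)
h=P('hubtop',(312.9,331.1),(448.9,289.9),.108)
k=P('knobtop',(340.4,320.9),(441.6,263.9),.110)
d=k-h;print('arm',np.hypot(*d[:2]),np.degrees(np.arctan2(d[1],d[0])))
# rest top corners (side crop & top crop)
f=lambda x,y,ox,oy:(ox+x/4-.4,oy+y/4-.4)
rs=[f(42,120,280,310),f(87,207,280,310),f(340,118,280,310)]
rt=[f(598-400,22,400,240),f(632-400,265,400,240),f(527-400,278,400,240),f(490-400,33,400,240)]
for q in rt: print('rest T',plane(T,*q,.062)[:2].round(4))
for q in rs: print('rest S',plane(S,*q,.062)[:2].round(4))
# platform & hotplate quads in top
for n,(x,y,w,hh),z in(('plat',(175,222,90,82),.082),('hot',(95,230,82,85),.098)):
    g=cv2.cvtColor(T['frame'][y:y+hh,x:x+w],cv2.COLOR_RGB2GRAY)
for n,q in(('platTop',[(182,231),(250,229),(255,297),(186,300)]),):
    for a in q: print(n,plane(T,*a,.082)[:2].round(3))
for n,q in(('platS',[(256,164),(312,154),(326,187),(271,200)]),):
    for a in q: print(n,plane(S,*a,.082)[:2].round(3))
for n,a,b in(('amber',(395,218),(312,168)),('white',(405,295),(401,190)),('beaker',(426,349),(483,195))): P(n,a,b,.06)
print(S['frame'][331,313],T['frame'][290,449])
```

```text
area 44
area 61
(np.float64(314.5690466011116), np.float64(231.07952116289013)) (np.float64(308.3723496950334), np.float64(256.0238164391519))
mouth [0.5658 0.0122 0.0707] gap 0.0025 S@z [0.5647 0.013 ] T@z [0.5671 0.012 ]
hubtop [ 0.4891 -0.2853  0.1139] gap 0.0023 S@z [ 0.4887 -0.2812] T@z [ 0.4901 -0.2869]
knobtop [ 0.5461 -0.2726  0.108 ] gap 0.001 S@z [ 0.5462 -0.274 ] T@z [ 0.5455 -0.272 ]
arm 0.05840432232679411 12.600500618351617
rest T [ 0.5887 -0.3006]
rest T [ 0.454  -0.3163]
rest T [ 0.4477 -0.2576]
rest T [ 0.5832 -0.2399]
rest S [ 0.445 -0.258]
rest S [ 0.455  -0.3137]
rest S [ 0.5895 -0.298 ]
platTop [0.624 0.288]
platTop [0.627 0.139]
platTop [0.479 0.128]
platTop [0.473 0.278]
platS [0.475 0.277]
platS [0.624 0.274]
platS [0.626 0.139]
platS [0.486 0.132]
amber [0.7609 0.003  0.0678] gap 0.0045 S@z [0.7616 0.0102] T@z [0.7648 0.0027]
white [ 0.7151 -0.1989  0.0382] gap 0.0041 S@z [ 0.7058 -0.2141] T@z [ 0.7134 -0.196 ]
beaker [ 0.6934 -0.3717  0.0907] gap 0.0056 S@z [ 0.7004 -0.3541] T@z [ 0.7011 -0.3817]
[136 136 134] [118 117 116]
```

The measurements agree with the text: mouth height 0.0707 (should be 0.070), knob height 0.108 (0.110), arm 58 mm (60). From the rest corners and the hub together, the stem axis is at about (0.489, -0.283), with the crank yaw about 9°. First I turn the tool by rz +145.8°, then travel.

```bash
python3 -m pendant '[{"rz":7},{"rz":7},{"rz":7},{"rz":7},{"rz":7},{"rz":7},{"rz":7},{"rz":7},{"rz":7},{"rz":7},{"rz":7},{"rz":7}]' 
python3 -m pendant '[{"rz":6.87},{"rz":6.87},{"rz":6.87},{"rz":6.87},{"rz":6.87},{"rz":6.87},{"rz":6.87},{"rz":6.87},{"rz":6.87},{}]'
python3 -m pendant '[{"dx":0.0055,"dy":0.0396},{"dx":0.0055,"dy":0.0396},{"dx":0.0055,"dy":0.0396},{"dx":0.0055,"dy":0.0396},{"dx":0.0055,"dy":0.0396},{"dx":0.0055,"dy":0.0396},{"dx":0.0055,"dy":0.0396},{"dx":0.0055,"dy":0.0396},{"dx":0.0055,"dy":0.0396},{"dx":0.0055,"dy":0.0396}]'
```

```text
invalid input
invalid input
invalid input
```

```bash
python3 -m pendant '[{"rz":7.0}]' ; python3 -m pendant '[{"dx":0,"dy":0,"dz":0,"rx":0,"ry":0,"rz":7,"hand":0.085}]'; python3 -m pendant --help | head -20
```

```text
clock: 0.18
position: [0.2446, 0.52, 0.2307]
ee_rot: [-0.0, 0.278, 0.961, -0.001]
contact_force: [-0.6, 0.7, -0.0]
width: 0.0851
gripper_force: 0.0invalid input
invalid input: not JSON, or not a number
```

```bash
cat >> h.py <<'E'
def plan(target,yawx,n):
    "rows from the present pose to TCP target with tool x at yawx deg (tool down); world-straight, printed"
    s=manip.get_state(); p=np.array(s['position']); M=rot(s['ee_rot']); a=np.degrees(np.arctan2(M[1,0],M[0,0]))
    d=(np.array(target)-p)/n; da=(yawx-a+180)%360-180; print('yaw',round(a,2),'turn rz',round(-da,2),'tilt deg',np.degrees(M[:2,2]).round(2))
    for i in range(n):
        t=np.radians(a+da*i/n); ex=np.array([np.cos(t),np.sin(t)]); ey=np.array([np.sin(t),-np.cos(t)])
        print(i,round(d[:2]@ex,4),round(d[:2]@ey,4),round(-d[2],4),round(-da/n,2))
E
python3 -c "
from h import *
plan([.489,-.283,.18],9,22)"
```

```text
yaw 147.69 turn rz 138.69 tilt deg [-0.04 -0.06]
0 -0.0289 -0.0249 0.0023 6.3
1 -0.0315 -0.0216 0.0023 6.3
2 -0.0336 -0.018 0.0023 6.3
3 -0.0354 -0.0142 0.0023 6.3
4 -0.0368 -0.0102 0.0023 6.3
5 -0.0377 -0.0061 0.0023 6.3
6 -0.0381 -0.002 0.0023 6.3
7 -0.0381 0.0022 0.0023 6.3
8 -0.0376 0.0064 0.0023 6.3
9 -0.0367 0.0105 0.0023 6.3
10 -0.0353 0.0145 0.0023 6.3
11 -0.0335 0.0183 0.0023 6.3
12 -0.0313 0.0218 0.0023 6.3
13 -0.0287 0.0251 0.0023 6.3
14 -0.0258 0.0281 0.0023 6.3
15 -0.0225 0.0308 0.0023 6.3
16 -0.019 0.0331 0.0023 6.3
17 -0.0153 0.035 0.0023 6.3
18 -0.0113 0.0364 0.0023 6.3
19 -0.0073 0.0375 0.0023 6.3
20 -0.0031 0.038 0.0023 6.3
21 0.0011 0.0381 0.0023 6.3
```

```bash
python3 -m pendant '[{"dx":-0.029,"dy":-0.025,"dz":0.002,"rz":6.3},{"dx":-0.0315,"dy":-0.0215,"dz":0.002,"rz":6.3},{"dx":-0.0335,"dy":-0.018,"dz":0.002,"rz":6.3},{"dx":-0.0355,"dy":-0.014,"dz":0.002,"rz":6.3},{"dx":-0.037,"dy":-0.010,"dz":0.002,"rz":6.3},{"dx":-0.0375,"dy":-0.006,"dz":0.002,"rz":6.3},{"dx":-0.038,"dy":-0.002,"dz":0.002,"rz":6.3},{"dx":-0.038,"dy":0.002,"dz":0.002,"rz":6.3},{"dx":-0.0375,"dy":0.0065,"dz":0.002,"rz":6.3},{"dx":-0.0365,"dy":0.0105,"dz":0.002,"rz":6.3},{"dx":-0.0355,"dy":0.0145,"dz":0.002,"rz":6.3},{"dx":-0.0335,"dy":0.0185,"dz":0.002,"rz":6.3}]'
python3 -m pendant '[{"dx":-0.0315,"dy":0.022,"dz":0.002,"rz":6.3},{"dx":-0.0285,"dy":0.025,"dz":0.002,"rz":6.3},{"dx":-0.026,"dy":0.028,"dz":0.002,"rz":6.3},{"dx":-0.0225,"dy":0.031,"dz":0.002,"rz":6.3},{"dx":-0.019,"dy":0.033,"dz":0.002,"rz":6.3},{"dx":-0.015,"dy":0.035,"dz":0.002,"rz":6.3},{"dx":-0.0115,"dy":0.0365,"dz":0.002,"rz":6.3},{"dx":-0.0075,"dy":0.0375,"dz":0.002,"rz":6.3},{"dx":-0.003,"dy":0.038,"dz":0.002,"rz":6.3},{"dx":0.001,"dy":0.038,"dz":0.002,"rz":6.3},{"dx":0.0},{"dx":0.0}]'
python3 -c "
from h import *
plan([.489,-.283,.15],9,2);print(manip.get_state()['qpos'])"
```

```text
yaw 147.69 turn rz 138.69 tilt deg [-0.04 -0.06]
0 -0.3179 -0.274 0.0403 69.34
1 -0.3685 0.2008 0.0403 69.34
[1.00997952e+00 2.76449279e-01 1.50575335e+00 2.85258259e-05
 1.36067070e+00 3.11919063e-03]invalid input
invalid input
```

All seven keys seem to be required (the accepted call was the full one).

```bash
python3 -m pendant '[{"dx":-0.029,"dy":-0.025,"dz":0.002,"rx":0,"ry":0,"rz":6.3,"hand":0.085},{"dx":-0.0315,"dy":-0.0215,"dz":0.002,"rx":0,"ry":0,"rz":6.3,"hand":0.085},{"dx":-0.0335,"dy":-0.018,"dz":0.002,"rx":0,"ry":0,"rz":6.3,"hand":0.085},{"dx":-0.0355,"dy":-0.014,"dz":0.002,"rx":0,"ry":0,"rz":6.3,"hand":0.085},{"dx":-0.037,"dy":-0.010,"dz":0.002,"rx":0,"ry":0,"rz":6.3,"hand":0.085},{"dx":-0.0375,"dy":-0.006,"dz":0.002,"rx":0,"ry":0,"rz":6.3,"hand":0.085},{"dx":-0.038,"dy":-0.002,"dz":0.002,"rx":0,"ry":0,"rz":6.3,"hand":0.085},{"dx":-0.038,"dy":0.002,"dz":0.002,"rx":0,"ry":0,"rz":6.3,"hand":0.085},{"dx":-0.0375,"dy":0.0065,"dz":0.002,"rx":0,"ry":0,"rz":6.3,"hand":0.085},{"dx":-0.0365,"dy":0.0105,"dz":0.002,"rx":0,"ry":0,"rz":6.3,"hand":0.085},{"dx":-0.0355,"dy":0.0145,"dz":0.002,"rx":0,"ry":0,"rz":6.3,"hand":0.085},{"dx":-0.0335,"dy":0.0185,"dz":0.002,"rx":0,"ry":0,"rz":6.3,"hand":0.085}]' 2>&1
python3 -m pendant '[{"dx":-0.0315,"dy":0.022,"dz":0.002,"rx":0,"ry":0,"rz":6.3,"hand":0.085},{"dx":-0.0285,"dy":0.025,"dz":0.002,"rx":0,"ry":0,"rz":6.3,"hand":0.085},{"dx":-0.026,"dy":0.028,"dz":0.002,"rx":0,"ry":0,"rz":6.3,"hand":0.085},{"dx":-0.0225,"dy":0.031,"dz":0.002,"rx":0,"ry":0,"rz":6.3,"hand":0.085},{"dx":-0.019,"dy":0.033,"dz":0.002,"rx":0,"ry":0,"rz":6.3,"hand":0.085},{"dx":-0.015,"dy":0.035,"dz":0.002,"rx":0,"ry":0,"rz":6.3,"hand":0.085},{"dx":-0.0115,"dy":0.0365,"dz":0.002,"rx":0,"ry":0,"rz":6.3,"hand":0.085},{"dx":-0.0075,"dy":0.0375,"dz":0.002,"rx":0,"ry":0,"rz":6.3,"hand":0.085},{"dx":-0.003,"dy":0.038,"dz":0.002,"rx":0,"ry":0,"rz":6.3,"hand":0.085},{"dx":0.001,"dy":0.038,"dz":0.002,"rx":0,"ry":0,"rz":6.3,"hand":0.085},{"dx":0,"dy":0,"dz":0,"rx":0,"ry":0,"rz":0,"hand":0.085},{"dx":0,"dy":0,"dz":0,"rx":0,"ry":0,"rz":0,"hand":0.085}]' 2>&1
python3 -c "
from h import *
plan([.489,-.283,.15],9,2);print(manip.get_state()['qpos'])"
```

```text
clock: 1.18
position: [0.3795, 0.0812, 0.2071]
ee_rot: [-0.0, 0.81, 0.587, 0.0]
contact_force: [0.4, 0.8, -0.0]
width: 0.0849
gripper_force: 0.0
clock: 2.18
position: [0.4919, -0.2836, 0.186]
ee_rot: [-0.001, 0.997, 0.079, -0.001]
contact_force: [0.2, 0.9, -0.9]
width: 0.0846
gripper_force: 0.0
yaw 9.08 turn rz 0.08 tilt deg [-0.08  0.07]
0 -0.0014 -0.0005 0.018 0.04
1 -0.0014 -0.0005 0.018 0.04
[-6.45570989e-01  2.94804383e-01  1.59335096e+00  1.15147779e-04
  1.25530081e+00  7.66781887e-01]
```

```bash
python3 -m pendant '[{"dx":-0.003,"dy":-0.001,"dz":0.03,"rx":0,"ry":0,"rz":0,"hand":0.085},{"dx":0,"dy":0,"dz":0.03,"rx":0,"ry":0,"rz":0,"hand":0.06},{"dx":0,"dy":0,"dz":0.025,"rx":0,"ry":0,"rz":0,"hand":0.05},{"dx":0,"dy":0,"dz":0.015,"rx":0,"ry":0,"rz":0,"hand":0.05},{"dx":0,"dy":0,"dz":0.010,"rx":0,"ry":0,"rz":0,"hand":0.05},{"dx":0,"dy":0,"dz":0,"rx":0,"ry":0,"rz":0,"hand":0.05}]' 40 2>&1
python3 -m pendant '[{"dx":0,"dy":0,"dz":0,"rx":0,"ry":0,"rz":0,"hand":0.01},{"dx":0,"dy":0,"dz":0,"rx":0,"ry":0,"rz":0,"hand":0.01},{"dx":0,"dy":0,"dz":0,"rx":0,"ry":0,"rz":0,"hand":0.01},{"dx":0,"dy":0,"dz":0,"rx":0,"ry":0,"rz":0,"hand":0.01},{"dx":0,"dy":0,"dz":0,"rx":0,"ry":0,"rz":0,"hand":0.01},{"dx":0,"dy":0,"dz":0,"rx":0,"ry":0,"rz":0,"hand":0.01}]' 40 2>&1
```

```text
clock: 2.68
position: [0.4872, -0.2791, 0.0753]
ee_rot: [-0.002, 0.997, 0.081, -0.002]
contact_force: [0.0, 0.6, -0.0]
width: 0.0502
gripper_force: 0.0
clock: 3.18
position: [0.4897, -0.2817, 0.0788]
ee_rot: [0.001, 0.997, 0.08, 0.001]
contact_force: [-0.4, 1.6, 6.3]
width: 0.0173
gripper_force: 40.2
```

```bash
python3 -m pendant '[{"dx":0,"dy":0,"dz":0,"rx":0,"ry":0,"rz":0,"hand":0.01},{"dx":0,"dy":0,"dz":0,"rx":0,"ry":0,"rz":0,"hand":0.01},{"dx":0,"dy":0,"dz":0,"rx":0,"ry":0,"rz":0,"hand":0.01}]' 40 2>&1
python3 - <<'E'
from h import *
s=manip.get_state();print(s['position'],s['contact_force'],s['moment'],s['ee_rot'])
S=manip.get_image('side');T=manip.get_image('top')
def c(im,x,y,w,h): return cv2.resize(im['frame'][y:y+h,x:x+w,::-1],(400,300),interpolation=cv2.INTER_CUBIC)
cv2.imwrite('pics/grasp.png',np.hstack([c(S,260,290,120,90),c(T,390,225,120,90)]))
E
```

```text
clock: 3.43
position: [0.4897, -0.2817, 0.0788]
ee_rot: [0.001, 0.997, 0.08, 0.001]
contact_force: [0.6, 2.3, 7.7]
width: 0.0173
gripper_force: 40.2
[ 0.48970967 -0.28168654  0.07880574] [0.55879136 2.27658581 7.74504643] [ 0.27426898 -0.00492551  0.08937899] [6.74320188e-04 9.96780375e-01 8.01686094e-02 1.19336455e-03]
```

View pics/grasp.png

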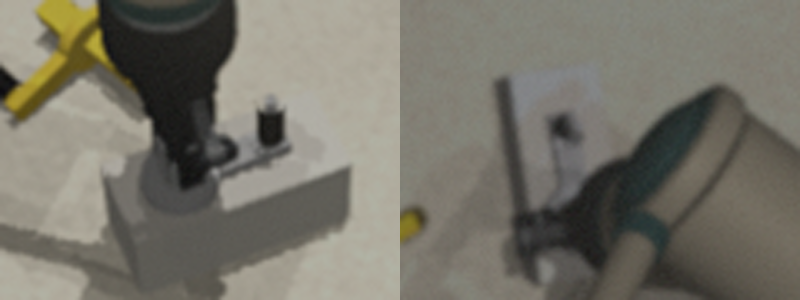

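The grasp holds: the fingers are on the hub, opening 17.3 mm, and the knob shows at crop (270,125) with the arm still flat. I lift straight up.

```bash
python3 -m pendant '[{"dx":0,"dy":0,"dz":-0.01,"rx":0,"ry":0,"rz":0,"hand":0.01},{"dx":0,"dy":0,"dz":-0.015,"rx":0,"ry":0,"rz":0,"hand":0.01},{"dx":0,"dy":0,"dz":-0.015,"rx":0,"ry":0,"rz":0,"hand":0.01},{"dx":0,"dy":0,"dz":-0.015,"rx":0,"ry":0,"rz":0,"hand":0.01},{"dx":0,"dy":0,"dz":-0.015,"rx":0,"ry":0,"rz":0,"hand":0.01},{"dx":0,"dy":0,"dz":-0.015,"rx":0,"ry":0,"rz":0,"hand":0.01},{"dx":0,"dy":0,"dz":-0.01,"rx":0,"ry":0,"rz":0,"hand":0.01},{"dx":0,"dy":0,"dz":0,"rx":0,"ry":0,"rz":0,"hand":0.01},{"dx":0,"dy":0,"dz":0,"rx":0,"ry":0,"rz":0,"hand":0.01}]' 40 2>&1
python3 -c "
from h import *
plan([.5658,.0122,.175],9,10);s=manip.get_state();print(s['position'],s['contact_force'],s['moment'])"
```

```text
clock: 4.28
position: [0.4887, -0.2813, 0.1725]
ee_rot: [0.0, 0.997, 0.08, 0.0]
contact_force: [-1.0, 0.7, -1.9]
width: 0.0173
gripper_force: 39.5
yaw 9.2 turn rz 0.2 tilt deg [ 0.02 -0.02]
0 0.0123 -0.0277 -0.0002 0.02
1 0.0123 -0.0277 -0.0002 0.02
2 0.0123 -0.0278 -0.0002 0.02
3 0.0123 -0.0278 -0.0002 0.02
4 0.0123 -0.0278 -0.0002 0.02
5 0.0123 -0.0278 -0.0002 0.02
6 0.0122 -0.0278 -0.0002 0.02
7 0.0122 -0.0278 -0.0002 0.02
8 0.0122 -0.0278 -0.0002 0.02
9 0.0122 -0.0278 -0.0002 0.02
[ 0.48873289 -0.28134813  0.17250698] [-0.96390861  0.73765604 -1.91074976] [0.04189158 0.05884688 0.0374627 ]
```

```bash
python3 -m pendant '[{"dx":0.006,"dy":-0.014,"dz":0,"rx":0,"ry":0,"rz":0,"hand":0.01},{"dx":0.0125,"dy":-0.028,"dz":0,"rx":0,"ry":0,"rz":0,"hand":0.01},{"dx":0.0125,"dy":-0.028,"dz":0,"rx":0,"ry":0,"rz":0,"hand":0.01},{"dx":0.0125,"dy":-0.028,"dz":0,"rx":0,"ry":0,"rz":0,"hand":0.01},{"dx":0.0125,"dy":-0.028,"dz":0,"rx":0,"ry":0,"rz":0,"hand":0.01},{"dx":0.0125,"dy":-0.028,"dz":0,"rx":0,"ry":0,"rz":0,"hand":0.01},{"dx":0.0125,"dy":-0.028,"dz":0,"rx":0,"ry":0,"rz":0,"hand":0.01},{"dx":0.0125,"dy":-0.028,"dz":0,"rx":0,"ry":0,"rz":0,"hand":0.01},{"dx":0.0125,"dy":-0.028,"dz":0,"rx":0,"ry":0,"rz":0,"hand":0.01},{"dx":0.0115,"dy":-0.026,"dz":0,"rx":0,"ry":0,"rz":0,"hand":0.01},{"dx":0.005,"dy":-0.0135,"dz":0,"rx":0,"ry":0,"rz":0,"hand":0.01},{"dx":0,"dy":0,"dz":0,"rx":0,"ry":0,"rz":0,"hand":0.01}]' 40 2>&1
python3 -m pendant '[{"dx":0,"dy":0,"dz":0.01,"rx":0,"ry":0,"rz":0,"hand":0.01},{"dx":0,"dy":0,"dz":0.005,"rx":0,"ry":0,"rz":0,"hand":0.01},{"dx":0,"dy":0,"dz":0,"rx":0,"ry":0,"rz":0,"hand":0.01},{"dx":0,"dy":0,"dz":0,"rx":0,"ry":0,"rz":0,"hand":0.01}]' 40 2>&1
python3 - <<'E'
from h import *
import pickle
plan([.5658,.0122,.16],9,1)
s=manip.get_state();print(s['position'],s['contact_force'],s['moment'],s['qpos'])
S=manip.get_image('side');T=manip.get_image('top');pickle.dump((S,T),open('over.pkl','wb'))
def c(im,x,y,w,h): return cv2.resize(im['frame'][y:y+h,x:x+w,::-1],(400,600),interpolation=cv2.INTER_CUBIC)
cv2.imwrite('pics/over.png',np.hstack([c(S,270,150,80,120),c(T,270,200,80,120)]))
p=s['position']
print('expected tip',proj(S,[p[0],p[1],p[2]-.0718]),proj(T,[p[0],p[1],p[2]-.0718]),'mouth',proj(S,[.5658,.0122,.07]))
E
```

```text
clock: 5.28
position: [0.5649, 0.0157, 0.1707]
ee_rot: [-0.001, 0.997, 0.082, -0.001]
contact_force: [0.3, -0.1, -1.6]
width: 0.0174
gripper_force: 39.6
clock: 5.62
position: [0.5644, 0.0112, 0.1561]
ee_rot: [-0.0, 0.997, 0.08, -0.001]
contact_force: [-0.2, 0.9, -1.9]
width: 0.0174
gripper_force: 39.6
yaw 9.12 turn rz 0.12 tilt deg [-0.15 -0.  ]
0 0.0015 -0.0008 -0.0039 0.12
[0.56441607 0.01119942 0.15610782] [-0.16574912  0.89504551 -1.89074809] [-0.03995718  0.05289761  0.01082856] [-1.03227788e-01  3.13531526e-01  1.64517567e+00 -2.96654837e-04
  1.18541145e+00  1.30849249e+00]
expected tip [314.40298249 227.38236137] [308.61039376 256.9317517 ] mouth [315.12584619 231.23586585]
```

View pics/over.png

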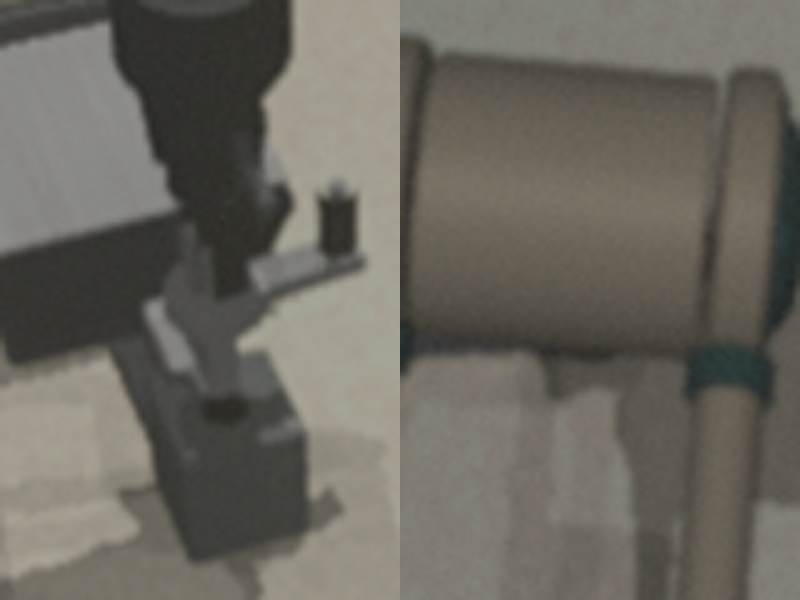

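The side crop shows the stem tip at (313.3, 229) and the bore at (314.7, 231.4), so the tip is about 2 mm short in x. I shift it, then go down gently and watch the force.

```bash
python3 -m pendant '[{"dx":0.002,"dy":-0.001,"dz":0.006,"rx":0,"ry":0,"rz":0,"hand":0.01},{"dx":0,"dy":0,"dz":0.006,"rx":0,"ry":0,"rz":0,"hand":0.01},{"dx":0,"dy":0,"dz":0.006,"rx":0,"ry":0,"rz":0,"hand":0.01},{"dx":0,"dy":0,"dz":0,"rx":0,"ry":0,"rz":0,"hand":0.01}]' 40 2>&1
python3 -m pendant '[{"dx":0,"dy":0,"dz":0.006,"rx":0,"ry":0,"rz":0,"hand":0.01},{"dx":0,"dy":0,"dz":0,"rx":0,"ry":0,"rz":0,"hand":0.01},{"dx":0,"dy":0,"dz":0,"rx":0,"ry":0,"rz":0,"hand":0.01}]' 40 2>&1
```

```text
clock: 6.05
position: [0.566, 0.0135, 0.1376]
ee_rot: [-0.0, 0.997, 0.08, -0.002]
contact_force: [-0.5, -0.1, -3.2]
width: 0.0171
gripper_force: 39.6
clock: 6.3
position: [0.5669, 0.0136, 0.1329]
ee_rot: [-0.0, 0.997, 0.08, -0.0]
contact_force: [-0.2, -0.4, -2.5]
width: 0.0175
gripper_force: 39.6
```

```bash
python3 -m pendant '[{"dx":0,"dy":0,"dz":0.005,"rx":0,"ry":0,"rz":0,"hand":0.01},{"dx":0,"dy":0,"dz":0.005,"rx":0,"ry":0,"rz":0,"hand":0.01},{"dx":0,"dy":0,"dz":0,"rx":0,"ry":0,"rz":0,"hand":0.01},{"dx":0,"dy":0,"dz":0,"rx":0,"ry":0,"rz":0,"hand":0.01}]' 40 2>&1; python3 -c "
from h import *
s=manip.get_state();print(s['contact_force'],s['moment'])"
```

```text
clock: 6.63
position: [0.5669, 0.0135, 0.1228]
ee_rot: [-0.0, 0.997, 0.08, -0.0]
contact_force: [1.1, -1.0, -2.9]
width: 0.0174
gripper_force: 39.6
[ 1.07640255 -0.958808   -2.93446286] [-0.01538215  0.01266923  0.00985364]
```

```bash
python3 -m pendant '[{"dx":0,"dy":0,"dz":0.005,"rx":0,"ry":0,"rz":0,"hand":0.01},{"dx":0,"dy":0,"dz":0.005,"rx":0,"ry":0,"rz":0,"hand":0.01},{"dx":0,"dy":0,"dz":0.005,"rx":0,"ry":0,"rz":0,"hand":0.01},{"dx":0,"dy":0,"dz":0,"rx":0,"ry":0,"rz":0,"hand":0.01},{"dx":0,"dy":0,"dz":0,"rx":0,"ry":0,"rz":0,"hand":0.01}]' 40 2>&1; python3 -m pendant '[{"dx":0,"dy":0,"dz":0.004,"rx":0,"ry":0,"rz":0,"hand":0.01},{"dx":0,"dy":0,"dz":0.003,"rx":0,"ry":0,"rz":0,"hand":0.01},{"dx":0,"dy":0,"dz":0,"rx":0,"ry":0,"rz":0,"hand":0.01},{"dx":0,"dy":0,"dz":0,"rx":0,"ry":0,"rz":0,"hand":0.01}]' 40 2>&1;python3 -c "
from h import *
s=manip.get_state();print(s['contact_force'],s['moment'])"
```

```text
clock: 7.05
position: [0.5669, 0.0135, 0.1077]
ee_rot: [-0.0, 0.997, 0.08, -0.0]
contact_force: [-0.0, 0.4, -2.1]
width: 0.0178
gripper_force: 39.6
clock: 7.38
position: [0.5671, 0.0135, 0.1011]
ee_rot: [-0.0, 0.997, 0.08, -0.0]
contact_force: [0.0, 0.1, -3.3]
width: 0.0174
gripper_force: 39.6
[ 1.57800565e-03  1.09929548e-01 -3.29901839e+00] [0.0046425  0.03582867 0.00206047]
```

```bash
python3 -m pendant '[{"dx":0,"dy":0,"dz":0.0025,"rx":0,"ry":0,"rz":0,"hand":0.01},{"dx":0,"dy":0,"dz":0.0025,"rx":0,"ry":0,"rz":0,"hand":0.01},{"dx":0,"dy":0,"dz":0,"rx":0,"ry":0,"rz":0,"hand":0.01},{"dx":0,"dy":0,"dz":0,"rx":0,"ry":0,"rz":0,"hand":0.01}]' 40 2>&1;python3 -c "
from h import *
s=manip.get_state();print(s['contact_force'],s['moment'])"
```

```text
clock: 7.72
position: [0.5669, 0.014, 0.0961]
ee_rot: [-0.0, 0.997, 0.08, -0.0]
contact_force: [-0.6, 2.3, -2.2]
width: 0.0176
gripper_force: 39.6
[-0.62278523  2.34101464 -2.16581642] [ 0.39615494  0.07576893 -0.00558249]
```

```bash
python3 -m pendant '[{"dx":0,"dy":0,"dz":0.003,"rx":0,"ry":0,"rz":0,"hand":0.01},{"dx":0,"dy":0,"dz":0,"rx":0,"ry":0,"rz":0,"hand":0.01},{"dx":0,"dy":0,"dz":0,"rx":0,"ry":0,"rz":0,"hand":0.01}]' 40 2>&1;python3 -c "
from h import *
s=manip.get_state();print(s['contact_force'],s['moment'])"
```

```text
clock: 7.97
position: [0.5671, 0.0144, 0.0935]
ee_rot: [-0.001, 0.997, 0.08, 0.0]
contact_force: [-1.2, 4.2, 0.7]
width: 0.0175
gripper_force: 40.1
[-1.2202963   4.17606757  0.67263129] [1.01602474 0.25290955 0.06481033]
```

The socket pushes the tip toward +y, so I give way in that direction.

```bash
python3 -m pendant '[{"dx":-0.0005,"dy":-0.0015,"dz":0,"rx":0,"ry":0,"rz":0,"hand":0.01},{"dx":0,"dy":0,"dz":0,"rx":0,"ry":0,"rz":0,"hand":0.01},{"dx":0,"dy":0,"dz":0,"rx":0,"ry":0,"rz":0,"hand":0.01}]' 40 2>&1;python3 -c "
from h import *
s=manip.get_state();print(s['contact_force'],s['moment'])"
```

```text
clock: 8.22
position: [0.5669, 0.0147, 0.0935]
ee_rot: [0.0, 0.997, 0.08, 0.001]
contact_force: [0.1, 1.7, 1.4]
width: 0.0172
gripper_force: 40.1
[0.10422843 1.74264137 1.39368078] [0.51381425 0.13350514 0.01627375]
```

```bash
python3 -m pendant '[{"dx":0,"dy":-0.001,"dz":0.001,"rx":0,"ry":0,"rz":4,"hand":0.01},{"dx":0,"dy":0,"dz":0,"rx":0,"ry":0,"rz":4,"hand":0.01},{"dx":0,"dy":0,"dz":0,"rx":0,"ry":0,"rz":4,"hand":0.01},{"dx":0,"dy":0,"dz":0,"rx":0,"ry":0,"rz":0,"hand":0.01}]' 40 2>&1;python3 -c "
from h import *
s=manip.get_state();print(s['contact_force'],s['moment'])"
```

```text
clock: 8.55
position: [0.5669, 0.015, 0.0934]
ee_rot: [0.001, 1.0, -0.025, 0.001]
contact_force: [-1.4, 0.8, 5.5]
width: 0.0176
gripper_force: 40.8
[-1.35498827  0.77855003  5.4555181 ] [0.18723286 0.35697166 0.05780542]
```

```bash
for i in 1; do python3 -m pendant '[{"dx":0,"dy":0,"dz":0,"rx":0,"ry":0,"rz":4,"hand":0.01},{"dx":0,"dy":0,"dz":0,"rx":0,"ry":0,"rz":4,"hand":0.01},{"dx":0,"dy":0,"dz":0,"rx":0,"ry":0,"rz":4,"hand":0.01},{"dx":0,"dy":0,"dz":0,"rx":0,"ry":0,"rz":0,"hand":0.01}]' 40 2>&1;done;python3 -c "
from h import *
s=manip.get_state();print(s['contact_force'],s['moment'])"
```

```text
clock: 8.88
position: [0.5669, 0.0149, 0.0934]
ee_rot: [0.001, 0.992, -0.13, 0.001]
contact_force: [-0.6, 0.8, 6.6]
width: 0.0172
gripper_force: 40.9
[-0.63575126  0.77609952  6.59247917] [ 0.12061546  0.38032593 -0.04545133]
```

```bash
python3 -m pendant '[{"dx":0,"dy":0,"dz":0,"rx":0,"ry":0,"rz":4,"hand":0.01},{"dx":0,"dy":0,"dz":0,"rx":0,"ry":0,"rz":4,"hand":0.01},{"dx":0,"dy":0,"dz":0,"rx":0,"ry":0,"rz":4,"hand":0.01},{"dx":0,"dy":0,"dz":0,"rx":0,"ry":0,"rz":0,"hand":0.01}]' 40 2>&1;python3 -c "
from h import *
s=manip.get_state();print(s['contact_force'],s['moment'])"
```

```text
clock: 9.22
position: [0.5669, 0.0149, 0.0936]
ee_rot: [0.001, 0.973, -0.233, 0.001]
contact_force: [-2.0, 0.4, 7.3]
width: 0.0173
gripper_force: 41.0
[-1.99056516  0.44163697  7.26655581] [ 0.07719257  0.38632599 -0.08499516]
```

```bash
python3 -m pendant '[{"dx":0,"dy":0,"dz":0,"rx":0,"ry":0,"rz":4,"hand":0.01},{"dx":0,"dy":0,"dz":0,"rx":0,"ry":0,"rz":4,"hand":0.01},{"dx":0,"dy":0,"dz":0,"rx":0,"ry":0,"rz":4,"hand":0.01},{"dx":0,"dy":0,"dz":0,"rx":0,"ry":0,"rz":0,"hand":0.01}]' 40 2>&1;python3 -c "
from h import *
s=manip.get_state();print(s['contact_force'],s['moment'])"
```

```text
clock: 9.55
position: [0.5668, 0.0148, 0.0934]
ee_rot: [0.001, 0.943, -0.333, 0.001]
contact_force: [-1.4, -0.1, 5.5]
width: 0.0175
gripper_force: 40.8
[-1.44663607 -0.1235045   5.4662429 ] [ 0.07507884  0.38282391 -0.06130322]
```

```bash
python3 -m pendant '[{"dx":-0.0005,"dy":0.0005,"dz":0,"rx":0,"ry":0,"rz":4,"hand":0.01},{"dx":0,"dy":0,"dz":0,"rx":0,"ry":0,"rz":4,"hand":0.01},{"dx":0,"dy":0,"dz":0,"rx":0,"ry":0,"rz":4,"hand":0.01},{"dx":0,"dy":0,"dz":0,"rx":0,"ry":0,"rz":0,"hand":0.01}]' 40 2>&1;python3 -c "
from h import *
s=manip.get_state();print(s['contact_force'],s['moment'])"
```

```text
clock: 9.88
position: [0.5665, 0.0148, 0.0929]
ee_rot: [0.0, 0.903, -0.429, 0.001]
contact_force: [-0.5, -0.4, 3.2]
width: 0.0174
gripper_force: 40.4
[-0.46948918 -0.40872408  3.18249501] [-0.02904759 -0.01994715 -0.085475  ]
```

```bash
python3 -m pendant '[{"dx":0,"dy":0,"dz":0,"rx":0,"ry":0,"rz":4,"hand":0.01},{"dx":0,"dy":0,"dz":0,"rx":0,"ry":0,"rz":4,"hand":0.01},{"dx":0,"dy":0,"dz":0,"rx":0,"ry":0,"rz":0,"hand":0.01}]' 40 2>&1;python3 -c "
from h import *
s=manip.get_state();print(s['contact_force'],s['moment'],s['qpos'])"
```

```text
clock: 10.13
position: [0.5662, 0.0149, 0.0922]
ee_rot: [0.0, 0.871, -0.491, 0.001]
contact_force: [0.1, -1.3, -1.8]
width: 0.0174
gripper_force: 39.8
[ 0.1315775  -1.2672501  -1.80770372] [-0.13706883 -0.29330935 -0.03631837] [-9.55742356e-02  3.73880460e-01  1.73099496e+00 -1.57587606e-03
  1.03533619e+00  2.50141496e+00]
```

The vertical force has gone and the tip is sinking. I follow it down.

```bash
python3 -m pendant '[{"dx":0,"dy":0,"dz":0.002,"rx":0,"ry":0,"rz":0,"hand":0.01},{"dx":0,"dy":0,"dz":0,"rx":0,"ry":0,"rz":0,"hand":0.01},{"dx":0,"dy":0,"dz":0,"rx":0,"ry":0,"rz":0,"hand":0.01}]' 40 2>&1;python3 -c "
from h import *
s=manip.get_state();print(s['contact_force'],s['moment'])"
```

```text
clock: 10.38
position: [0.5662, 0.0151, 0.09]
ee_rot: [0.0, 0.872, -0.49, 0.001]
contact_force: [3.2, -1.8, -3.5]
width: 0.0177
gripper_force: 39.5
[ 3.1820045  -1.81547041 -3.46102685] [-0.46109731 -0.55297183 -0.01142762]
```

```bash
python3 -m pendant '[{"dx":0.001,"dy":-0.0005,"dz":0.001,"rx":0,"ry":0,"rz":0,"hand":0.01},{"dx":0,"dy":0,"dz":0.002,"rx":0,"ry":0,"rz":0,"hand":0.01},{"dx":0,"dy":0,"dz":0,"rx":0,"ry":0,"rz":0,"hand":0.01},{"dx":0,"dy":0,"dz":0,"rx":0,"ry":0,"rz":0,"hand":0.01}]' 40 2>&1;python3 -c "
from h import *
s=manip.get_state();print(s['contact_force'],s['moment'])"
```

```text
clock: 10.72
position: [0.5665, 0.015, 0.0872]
ee_rot: [0.0, 0.871, -0.491, 0.0]
contact_force: [0.8, -2.9, -1.6]
width: 0.0173
gripper_force: 39.8
[ 0.78221257 -2.894729   -1.61186461] [-0.56839743 -0.23560353 -0.08269917]
```

```bash
python3 -m pendant '[{"dx":0.0008,"dy":0.0005,"dz":0.001,"rx":0,"ry":0,"rz":0,"hand":0.01},{"dx":0,"dy":0,"dz":0.002,"rx":0,"ry":0,"rz":0,"hand":0.01},{"dx":0,"dy":0,"dz":0,"rx":0,"ry":0,"rz":0,"hand":0.01},{"dx":0,"dy":0,"dz":0,"rx":0,"ry":0,"rz":0,"hand":0.01}]' 40 2>&1;python3 -c "
from h import *
s=manip.get_state();print(s['contact_force'],s['moment'])"
```

```text
clock: 11.05
position: [0.5665, 0.0148, 0.0868]
ee_rot: [-0.001, 0.871, -0.491, 0.0]
contact_force: [-3.0, 1.0, 15.1]
width: 0.0171
gripper_force: 42.0
[-2.99536167  0.9778837  15.0518942 ] [-0.17143379  0.59681874 -0.04087453]
```

Blocked at z = 0.0868 with about 18 N. I ease off and look at the collar.

```bash
python3 -m pendant '[{"dx":0,"dy":0,"dz":-0.004,"rx":0,"ry":0,"rz":0,"hand":0.01},{"dx":0,"dy":0,"dz":0,"rx":0,"ry":0,"rz":0,"hand":0.01}]' 40 2>&1
python3 - <<'E'
from h import *
import pickle
S=manip.get_image('side');pickle.dump(S,open('home.pkl','wb'))
s=manip.get_state();print(s['position'],s['contact_force'],s['moment'])
cv2.imwrite('pics/home.png',cv2.resize(S['frame'][175:265,270:370,::-1],(800,600*800//720*0+720-120),interpolation=cv2.INTER_CUBIC))
p=s['position'];t=np.radians(-58.7);e=np.array([np.cos(t),np.sin(t)])*.06
for z in(.097,.102,.106): print('knob top if tip at',z-.087-.016+.0,proj(S,[p[0]+e[0],p[1]+e[1],z+.016]))
E
```

```text
clock: 11.22
position: [0.5665, 0.0147, 0.0888]
ee_rot: [-0.0, 0.871, -0.491, 0.0]
contact_force: [0.3, -0.2, 1.0]
width: 0.0172
gripper_force: 40.5
[0.5665151  0.01467044 0.0885578 ] [ 1.02030563 -1.05495813  0.68628058] [-0.09618051 -0.04584794 -0.02384028]
knob top if tip at -0.0059999999999999915 [333.6292317  230.28890529]
knob top if tip at -0.0010000000000000009 [333.58970206 228.73432432]
knob top if tip at 0.0030000000000000027 [333.55792019 227.48462512]
```

View pics/home.png

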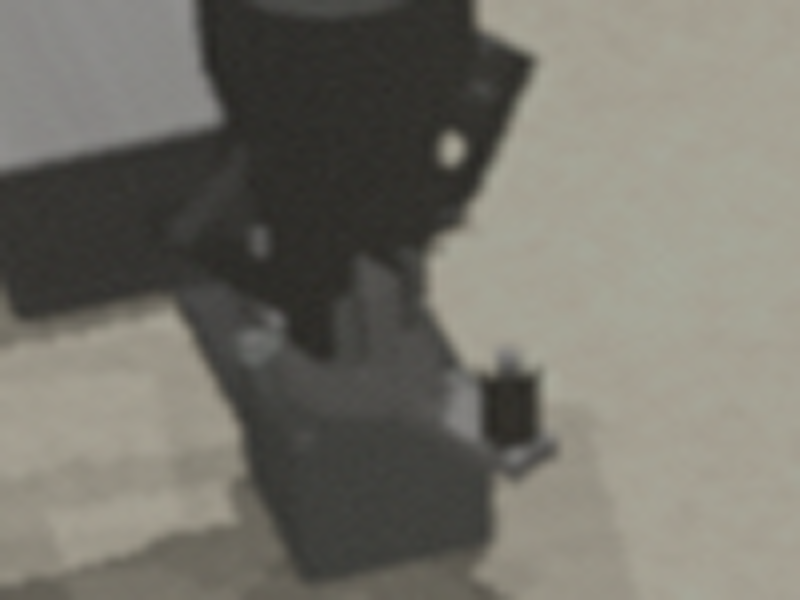

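The collar looks close to the block, but the picture can't settle it to within a few mm. I press lightly and turn a few degrees more to see whether it sinks further.

```bash
python3 -m pendant '[{"dx":0,"dy":0,"dz":0.0025,"rx":0,"ry":0,"rz":0,"hand":0.01},{"dx":0,"dy":0,"dz":0,"rx":0,"ry":0,"rz":3,"hand":0.01},{"dx":0,"dy":0,"dz":0,"rx":0,"ry":0,"rz":3,"hand":0.01},{"dx":0,"dy":0,"dz":0,"rx":0,"ry":0,"rz":0,"hand":0.01}]' 40 2>&1;python3 -c "
from h import *
s=manip.get_state();print(s['contact_force'],s['moment'],s['qpos'][5])"
```

```text
clock: 11.6
position: [0.567, 0.015, 0.0868]
ee_rot: [-0.001, 0.844, -0.537, 0.0]
contact_force: [-0.2, 0.8, 7.8]
width: 0.0172
gripper_force: 41.6
[-0.23037873  0.79444386  7.76897355] [-0.00938471  0.2029515   0.06854699] 2.605574869485916
```

Run:
```python
from h import *
import pickle
S0=pickle.load(open('side0.pkl','rb'));S1=pickle.load(open('over.pkl','rb'))[0];S2=pickle.load(open('home.pkl','rb'))
def blob(im,x,y,r=9):
    g=im['frame'][y-r:y+r+1,x-r:x+r+1].astype(float).mean(2)
    m=(g<(g.min()+18)).astype(np.uint8); n,l,st,c=cv2.connectedComponentsWithStats(m)
    k=1+np.argmax(st[1:,4]); w=np.clip(g.min()+30-g,0,None)*(cv2.dilate((l==k).astype(np.uint8),np.ones((3,3)))); yy,xx=np.mgrid[-r:r+1,-r:r+1]
    return np.array([x+(w*xx).sum()/w.sum(),y+(w*yy).sum()/w.sum()]),st[k]
def zfit(im,px,xy):
    zs=np.linspace(.05,.25,401); e=[np.linalg.norm(proj(im,[*xy,z])-px) for z in zs]; i=np.argmin(e); return zs[i],e[i],proj(im,[*xy,zs[i]])-px
for n,im,px,tcp,yaw,exp in(('rest',S0,(341,327),(.489,-.2815),9.1,.094),('over',S1,(337,194),(.5644,.0112),9.1,None),('home',S2,(333,236),(.5665,.0147),-58.7,.102)):
    b,st=blob(im,*px); t=np.radians(yaw); xy=np.array(tcp)+.06*np.array([np.cos(t),np.sin(t)])
    z=zfit(im,b,xy); print(n,b.round(2),st,'z',z,exp)
```

```text
rest [340.51 328.16] [ 6  6  6  9 50] z (np.float64(0.081), np.float64(0.736414173174302), array([0.73400412, 0.05952974])) 0.094
over [337.   194.95] [ 7  5  6 11 56] z (np.float64(0.162), np.float64(0.6540580267917284), array([0.65214856, 0.04994149])) None
home [333.16 236.21] [ 7  5  6 10 52] z (np.float64(0.0935), np.float64(0.6180891748467873), array([0.61575012, 0.05372168])) 0.102
```

Scaling the knob height from the rest picture puts the TCP–tip offset at about 0.068. Home should therefore be TCP z of about 0.083, so it still has about 4 mm to go. I rock it the other way under light pressure.

```bash
python3 -m pendant '[{"dx":0,"dy":0,"dz":0,"rx":0,"ry":0,"rz":-3,"hand":0.01},{"dx":0,"dy":0,"dz":0,"rx":0,"ry":0,"rz":-3,"hand":0.01},{"dx":0,"dy":0,"dz":0,"rx":0,"ry":0,"rz":0,"hand":0.01}]' 40 2>&1;python3 -c "
from h import *
s=manip.get_state();print(s['contact_force'],s['moment'],s['qpos'][5])"
python3 -m pendant '[{"dx":0,"dy":0,"dz":0,"rx":0,"ry":0,"rz":-3,"hand":0.01},{"dx":0,"dy":0,"dz":0,"rx":0,"ry":0,"rz":-3,"hand":0.01},{"dx":0,"dy":0,"dz":0,"rx":0,"ry":0,"rz":0,"hand":0.01}]' 40 2>&1;python3 -c "
from h import *
s=manip.get_state();print(s['contact_force'],s['moment'],s['qpos'][5])"
```

```text
clock: 11.85
position: [0.5665, 0.0147, 0.0868]
ee_rot: [-0.0, 0.872, -0.49, -0.0]
contact_force: [-2.2, 0.6, 9.5]
width: 0.0173
gripper_force: 41.6
[-2.22817522  0.59310228  9.48763165] [ 0.00306467  0.29899666 -0.02016889] 2.497824201153406
clock: 12.1
position: [0.5665, 0.0148, 0.0868]
ee_rot: [-0.0, 0.896, -0.444, -0.0]
contact_force: [-1.1, -0.1, 8.9]
width: 0.0174
gripper_force: 41.6
[-1.06644662 -0.14353127  8.93588353] [-0.03509581  0.29843684 -0.07563606] 2.3930940450180076
```

```bash
python3 -m pendant '[{"dx":0,"dy":0,"dz":-0.003,"rx":0,"ry":0,"rz":2,"hand":0.01},{"dx":0,"dy":0,"dz":0,"rx":0,"ry":0,"rz":0,"hand":0.01},{"dx":0,"dy":0,"dz":0,"rx":0,"ry":0,"rz":0,"hand":0.04},{"dx":0,"dy":0,"dz":0,"rx":0,"ry":0,"rz":0,"hand":0.06},{"dx":0,"dy":0,"dz":0,"rx":0,"ry":0,"rz":0,"hand":0.06},{"dx":0,"dy":0,"dz":-0.01,"rx":0,"ry":0,"rz":0,"hand":0.06},{"dx":0,"dy":0,"dz":-0.03,"rx":0,"ry":0,"rz":0,"hand":0.06},{"dx":0,"dy":0,"dz":-0.04,"rx":0,"ry":0,"rz":0,"hand":0.06},{"dx":0,"dy":0,"dz":-0.04,"rx":0,"ry":0,"rz":0,"hand":0.06},{"dx":0,"dy":0,"dz":0,"rx":0,"ry":0,"rz":0,"hand":0.06}]' 40 2>&1
python3 - <<'E'
from h import *
import pickle
S=manip.get_image('side');pickle.dump(S,open('rel.pkl','wb'))
a=cv2.resize(S['frame'][195:270,280:380,::-1],(800,600),interpolation=cv2.INTER_CUBIC)
cv2.imwrite('pics/rel.png',cv2.convertScaleAbs(a,alpha=1.5))
E
```

```text
clock: 12.93
position: [0.5714, 0.0139, 0.218]
ee_rot: [-0.003, 0.888, -0.46, 0.008]
contact_force: [1.2, -0.2, 0.4]
width: 0.0601
gripper_force: 0.0
```

View pics/rel.png

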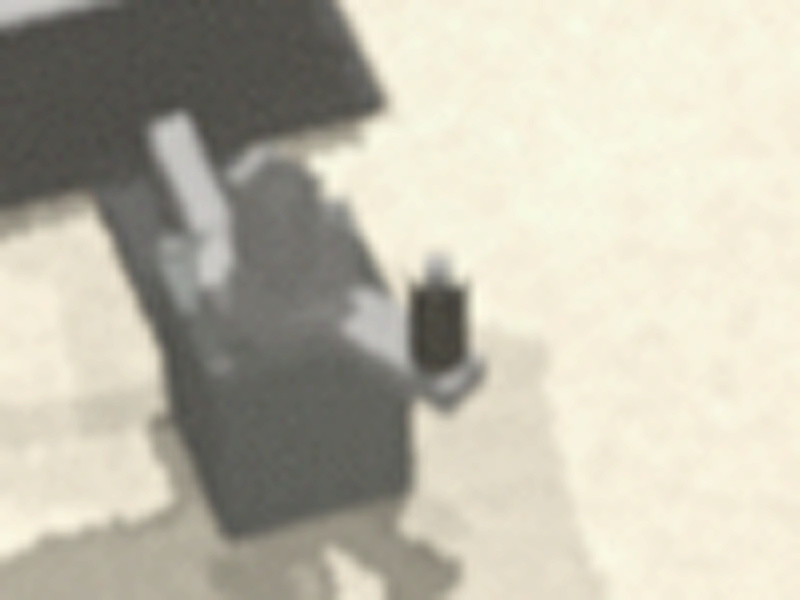

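The crank sits in the drive with its collar at block level, and the knob is at crop (440,325). To settle the height I close the fingers and gently touch the hub's top; at home that is z = 0.116.

```bash
python3 -m pendant '[{"dx":0,"dy":0,"dz":0.024,"rx":0,"ry":0,"rz":0,"hand":0},{"dx":0,"dy":0,"dz":0.024,"rx":0,"ry":0,"rz":0,"hand":0},{"dx":0,"dy":0,"dz":0.024,"rx":0,"ry":0,"rz":0,"hand":0},{"dx":0,"dy":0,"dz":0.01,"rx":0,"ry":0,"rz":0,"hand":0},{"dx":0,"dy":0,"dz":0.005,"rx":0,"ry":0,"rz":0,"hand":0},{"dx":0,"dy":0,"dz":0,"rx":0,"ry":0,"rz":0,"hand":0},{"dx":0,"dy":0,"dz":0,"rx":0,"ry":0,"rz":0,"hand":0}]' 20 2>&1; python3 -m pendant '[{"dx":0,"dy":0,"dz":0.002,"rx":0,"ry":0,"rz":0,"hand":0},{"dx":0,"dy":0,"dz":0,"rx":0,"ry":0,"rz":0,"hand":0},{"dx":0,"dy":0,"dz":0,"rx":0,"ry":0,"rz":0,"hand":0}]' 20 2>&1
```

```text
clock: 13.57
position: [0.5671, 0.0142, 0.1223]
ee_rot: [-0.0, 0.888, -0.46, 0.0]
contact_force: [-0.1, -0.2, -0.5]
width: 0.0002
gripper_force: 0.0
clock: 13.82
position: [0.567, 0.0143, 0.1206]
ee_rot: [-0.0, 0.888, -0.46, 0.001]
contact_force: [-0.1, 0.9, -0.0]
width: 0.0
gripper_force: 0.0
```

```bash
python3 -m pendant '[{"dx":0,"dy":0,"dz":0.002,"rx":0,"ry":0,"rz":0,"hand":0},{"dx":0,"dy":0,"dz":0,"rx":0,"ry":0,"rz":0,"hand":0},{"dx":0,"dy":0,"dz":0,"rx":0,"ry":0,"rz":0,"hand":0}]' 20 2>&1;  python3 -m pendant '[{"dx":0,"dy":0,"dz":0.002,"rx":0,"ry":0,"rz":0,"hand":0},{"dx":0,"dy":0,"dz":0,"rx":0,"ry":0,"rz":0,"hand":0},{"dx":0,"dy":0,"dz":0,"rx":0,"ry":0,"rz":0,"hand":0}]' 20 2>&1
```

```text
clock: 14.07
position: [0.5665, 0.0143, 0.1179]
ee_rot: [-0.0, 0.888, -0.46, 0.0]
contact_force: [0.1, 0.6, -1.0]
width: -0.0002
gripper_force: 0.0
clock: 14.32
position: [0.5668, 0.0143, 0.1161]
ee_rot: [-0.0, 0.888, -0.46, 0.0]
contact_force: [-0.2, 0.5, 2.1]
width: -0.0
gripper_force: 1.1
```

```bash
python3 -m pendant '[{"dx":0,"dy":0,"dz":0.0015,"rx":0,"ry":0,"rz":0,"hand":0},{"dx":0,"dy":0,"dz":0,"rx":0,"ry":0,"rz":0,"hand":0},{"dx":0,"dy":0,"dz":0,"rx":0,"ry":0,"rz":0,"hand":0}]' 20 2>&1
```

```text
clock: 14.57
position: [0.5669, 0.0143, 0.1161]
ee_rot: [-0.0, 0.888, -0.46, 0.001]
contact_force: [-2.1, 0.2, 10.2]
width: 0.0001
gripper_force: 5.2
```

The hub top is at 0.1161, so the crank is fully home. Next I probe the hotplate and plate heights the same way, turning the wrist to a handy angle on the way.

```bash
python3 -m pendant '[{"dx":0,"dy":0,"dz":-0.02,"rx":0,"ry":0,"rz":0,"hand":0},{"dx":0,"dy":0,"dz":-0.02,"rx":0,"ry":0,"rz":0,"hand":0},{"dx":0,"dy":0,"dz":0,"rx":0,"ry":0,"rz":0,"hand":0}]' 20 2>&1
python3 - <<'E'
from h import *
import pickle
T=pickle.load(open('top0.pkl','rb'))
g=T['frame'].astype(float).mean(2)
m=((g[225:320,90:262]>118)).astype(np.uint8); m=cv2.erode(m,np.ones((3,3)))
n,l,st,c=cv2.connectedComponentsWithStats(m)
for k in range(1,n):
    if st[k,4]>1500:
        u,v=c[k]+[90,225]; print(st[k],(u,v),[plane(T,u,v,z).round(3) for z in(.082,.098)])
plan([.537,.36,.15],90,21)
E
```

```text
clock: 14.82
position: [0.5689, 0.0141, 0.1577]
ee_rot: [-0.001, 0.888, -0.46, 0.003]
contact_force: [0.6, -0.5, 0.8]
width: -0.0005
gripper_force: 0.0
[  94    0   67   73 4050] (np.float64(217.10864197530864), np.float64(262.8720987654321)) [array([0.553, 0.21 , 0.082]), array([0.553, 0.207, 0.098])]
[   4   16   72   66 4240] (np.float64(132.71132075471698), np.float64(273.7323113207547)) [array([0.531, 0.397, 0.082]), array([0.531, 0.391, 0.098])]
yaw -54.79 turn rz -144.79 tilt deg [ 0.39 -0.04]
0 -0.0143 -0.0083 0.0004 -6.89
1 -0.0132 -0.0099 0.0004 -6.89
2 -0.012 -0.0114 0.0004 -6.89
3 -0.0105 -0.0128 0.0004 -6.89
4 -0.0089 -0.014 0.0004 -6.89
5 -0.0071 -0.0149 0.0004 -6.89
6 -0.0053 -0.0157 0.0004 -6.89
7 -0.0034 -0.0162 0.0004 -6.89
8 -0.0014 -0.0165 0.0004 -6.89
9 0.0006 -0.0165 0.0004 -6.89
10 0.0026 -0.0163 0.0004 -6.89
11 0.0045 -0.0159 0.0004 -6.89
12 0.0064 -0.0153 0.0004 -6.89
13 0.0082 -0.0144 0.0004 -6.89
14 0.0098 -0.0133 0.0004 -6.89
15 0.0114 -0.012 0.0004 -6.89
16 0.0127 -0.0106 0.0004 -6.89
17 0.0139 -0.009 0.0004 -6.89
18 0.0149 -0.0072 0.0004 -6.89
19 0.0156 -0.0054 0.0004 -6.89
20 0.0162 -0.0035 0.0004 -6.89
```

```bash
python3 -m pendant '[{"dx":-0.0145,"dy":-0.0085,"dz":0,"rx":0,"ry":0,"rz":-6.9,"hand":0},{"dx":-0.013,"dy":-0.01,"dz":0,"rx":0,"ry":0,"rz":-6.9,"hand":0},{"dx":-0.012,"dy":-0.0115,"dz":0,"rx":0,"ry":0,"rz":-6.9,"hand":0},{"dx":-0.0105,"dy":-0.013,"dz":0,"rx":0,"ry":0,"rz":-6.9,"hand":0},{"dx":-0.009,"dy":-0.014,"dz":0,"rx":0,"ry":0,"rz":-6.9,"hand":0},{"dx":-0.007,"dy":-0.015,"dz":0,"rx":0,"ry":0,"rz":-6.9,"hand":0},{"dx":-0.0055,"dy":-0.0155,"dz":0,"rx":0,"ry":0,"rz":-6.9,"hand":0},{"dx":-0.0035,"dy":-0.016,"dz":0,"rx":0,"ry":0,"rz":-6.9,"hand":0},{"dx":-0.0015,"dy":-0.0165,"dz":0,"rx":0,"ry":0,"rz":-6.9,"hand":0},{"dx":0.0005,"dy":-0.0165,"dz":0,"rx":0,"ry":0,"rz":-6.9,"hand":0},{"dx":0.0025,"dy":-0.0165,"dz":0,"rx":0,"ry":0,"rz":-6.9,"hand":0}]' 20 2>&1; python3 -m pendant '[{"dx":0.0045,"dy":-0.016,"dz":0,"rx":0,"ry":0,"rz":-6.9,"hand":0},{"dx":0.0065,"dy":-0.0155,"dz":0,"rx":0,"ry":0,"rz":-6.9,"hand":0},{"dx":0.008,"dy":-0.0145,"dz":0,"rx":0,"ry":0,"rz":-6.9,"hand":0},{"dx":0.01,"dy":-0.0135,"dz":0,"rx":0,"ry":0,"rz":-6.9,"hand":0},{"dx":0.0115,"dy":-0.012,"dz":0,"rx":0,"ry":0,"rz":-6.9,"hand":0},{"dx":0.0125,"dy":-0.0105,"dz":0,"rx":0,"ry":0,"rz":-6.9,"hand":0},{"dx":0.014,"dy":-0.009,"dz":0,"rx":0,"ry":0,"rz":-6.9,"hand":0},{"dx":0.015,"dy":-0.007,"dz":0.01,"rx":0,"ry":0,"rz":-6.9,"hand":0},{"dx":0.0155,"dy":-0.0055,"dz":0.01,"rx":0,"ry":0,"rz":-6.9,"hand":0},{"dx":0.016,"dy":-0.0035,"dz":0.015,"rx":0,"ry":0,"rz":-6.5,"hand":0},{"dx":0,"dy":0,"dz":0.01,"rx":0,"ry":0,"rz":0,"hand":0},{"dx":0,"dy":0,"dz":0,"rx":0,"ry":0,"rz":0,"hand":0}]' 20 2>&1
python3 -c "
from h import *
plan([.5662,.0143,.15],90,1);print(manip.get_state()['qpos'][5])"
```

```text
clock: 15.73
position: [0.549, 0.1965, 0.1533]
ee_rot: [0.0, 0.983, 0.186, -0.001]
contact_force: [0.4, -0.4, 0.6]
width: 0.0001
gripper_force: 0.0
clock: 16.73
position: [0.5321, 0.3602, 0.1058]
ee_rot: [-0.001, 0.709, 0.705, -0.003]
contact_force: [-0.2, -0.4, -0.0]
width: -0.0003
gripper_force: 0.0
yaw 89.67 turn rz -0.33 tilt deg [-0.31 -0.2 ]
0 -0.3457 0.0361 -0.0442 -0.33
0.49307177755457016
```

```bash
python3 -m pendant '[{"dx":0,"dy":0,"dz":0.002,"rx":0,"ry":0,"rz":0,"hand":0},{"dx":0,"dy":0,"dz":0,"rx":0,"ry":0,"rz":0,"hand":0},{"dx":0,"dy":0,"dz":0,"rx":0,"ry":0,"rz":0,"hand":0}]' 20 2>&1;  python3 -m pendant '[{"dx":0,"dy":0,"dz":0.002,"rx":0,"ry":0,"rz":0,"hand":0},{"dx":0,"dy":0,"dz":0,"rx":0,"ry":0,"rz":0,"hand":0},{"dx":0,"dy":0,"dz":0,"rx":0,"ry":0,"rz":0,"hand":0}]' 20 2>&1; python3 -m pendant '[{"dx":0,"dy":0,"dz":0.002,"rx":0,"ry":0,"rz":0,"hand":0},{"dx":0,"dy":0,"dz":0,"rx":0,"ry":0,"rz":0,"hand":0},{"dx":0,"dy":0,"dz":0,"rx":0,"ry":0,"rz":0,"hand":0}]' 20 2>&1
```

```text
clock: 16.98
position: [0.5348, 0.3602, 0.1079]
ee_rot: [0.0, 0.71, 0.705, 0.0]
contact_force: [-0.5, 0.2, 0.1]
width: -0.0001
gripper_force: 0.0
clock: 17.23
position: [0.5344, 0.3606, 0.1057]
ee_rot: [0.0, 0.709, 0.705, 0.0]
contact_force: [1.1, 0.4, -0.1]
width: 0.0
gripper_force: 0.0
clock: 17.48
position: [0.5341, 0.3608, 0.1032]
ee_rot: [-0.0, 0.709, 0.705, -0.0]
contact_force: [-0.1, -0.1, 0.3]
width: -0.0001
gripper_force: 0.0
```

```bash
python3 -m pendant '[{"dx":0,"dy":0,"dz":0.002,"rx":0,"ry":0,"rz":0,"hand":0},{"dx":0,"dy":0,"dz":0,"rx":0,"ry":0,"rz":0,"hand":0},{"dx":0,"dy":0,"dz":0,"rx":0,"ry":0,"rz":0,"hand":0}]' 20 2>&1;  python3 -m pendant '[{"dx":0,"dy":0,"dz":0.002,"rx":0,"ry":0,"rz":0,"hand":0},{"dx":0,"dy":0,"dz":0,"rx":0,"ry":0,"rz":0,"hand":0},{"dx":0,"dy":0,"dz":0,"rx":0,"ry":0,"rz":0,"hand":0}]' 20 2>&1; python3 -m pendant '[{"dx":0,"dy":0,"dz":0.002,"rx":0,"ry":0,"rz":0,"hand":0},{"dx":0,"dy":0,"dz":0,"rx":0,"ry":0,"rz":0,"hand":0},{"dx":0,"dy":0,"dz":0,"rx":0,"ry":0,"rz":0,"hand":0}]' 20 2>&1
```

```text
clock: 17.73
position: [0.5341, 0.3608, 0.1011]
ee_rot: [-0.0, 0.709, 0.705, -0.0]
contact_force: [-0.5, 0.7, 0.3]
width: 0.0005
gripper_force: 0.0
clock: 17.98
position: [0.5341, 0.3608, 0.0991]
ee_rot: [-0.0, 0.709, 0.705, -0.0]
contact_force: [0.2, 0.4, 0.1]
width: 0.0001
gripper_force: 0.0
clock: 18.23
position: [0.5341, 0.3608, 0.0972]
ee_rot: [-0.0, 0.709, 0.705, -0.0]
contact_force: [0.6, 0.6, 0.0]
width: -0.0004
gripper_force: 0.0
```

```bash
python3 -m pendant '[{"dx":0,"dy":0,"dz":0.0015,"rx":0,"ry":0,"rz":0,"hand":0},{"dx":0,"dy":0,"dz":0,"rx":0,"ry":0,"rz":0,"hand":0},{"dx":0,"dy":0,"dz":0,"rx":0,"ry":0,"rz":0,"hand":0}]' 20 2>&1;  python3 -m pendant '[{"dx":0,"dy":0,"dz":0.0015,"rx":0,"ry":0,"rz":0,"hand":0},{"dx":0,"dy":0,"dz":0,"rx":0,"ry":0,"rz":0,"hand":0},{"dx":0,"dy":0,"dz":0,"rx":0,"ry":0,"rz":0,"hand":0}]' 20 2>&1; python3 -m pendant '[{"dx":0,"dy":0,"dz":0.0015,"rx":0,"ry":0,"rz":0,"hand":0},{"dx":0,"dy":0,"dz":0,"rx":0,"ry":0,"rz":0,"hand":0},{"dx":0,"dy":0,"dz":0,"rx":0,"ry":0,"rz":0,"hand":0}]' 20 2>&1
```

```text
clock: 18.48
position: [0.5341, 0.3608, 0.0957]
ee_rot: [-0.0, 0.709, 0.705, -0.0]
contact_force: [0.4, 0.2, -0.4]
width: 0.0002
gripper_force: 0.0
clock: 18.73
position: [0.5344, 0.361, 0.0944]
ee_rot: [0.0, 0.709, 0.705, 0.0]
contact_force: [-0.4, -0.0, 1.3]
width: -0.0001
gripper_force: 0.4
clock: 18.98
position: [0.5344, 0.361, 0.0944]
ee_rot: [0.0, 0.709, 0.705, 0.001]
contact_force: [-1.9, -0.3, 7.9]
width: -0.0002
gripper_force: 3.8
```

Hotplate top: 0.0944. Next I probe the plate.

```bash
python3 -m pendant '[{"dx":0,"dy":0,"dz":-0.018,"rx":0,"ry":0,"rz":0,"hand":0},{"dx":-0.0375,"dy":0,"dz":0,"rx":0,"ry":0,"rz":0,"hand":0},{"dx":-0.0375,"dy":0,"dz":0,"rx":0,"ry":0,"rz":0,"hand":0},{"dx":-0.0375,"dy":0,"dz":0,"rx":0,"ry":0,"rz":0,"hand":0},{"dx":-0.0375,"dy":0.01,"dz":0,"rx":0,"ry":0,"rz":0,"hand":0},{"dx":0,"dy":0,"dz":0.01,"rx":0,"ry":0,"rz":0,"hand":0},{"dx":0,"dy":0,"dz":0.01,"rx":0,"ry":0,"rz":0,"hand":0},{"dx":0,"dy":0,"dz":0.003,"rx":0,"ry":0,"rz":0,"hand":0},{"dx":0,"dy":0,"dz":0,"rx":0,"ry":0,"rz":0,"hand":0},{"dx":0,"dy":0,"dz":0,"rx":0,"ry":0,"rz":0,"hand":0}]' 20 2>&1; python3 -m pendant '[{"dx":0,"dy":0,"dz":0.002,"rx":0,"ry":0,"rz":0,"hand":0},{"dx":0,"dy":0,"dz":0,"rx":0,"ry":0,"rz":0,"hand":0},{"dx":0,"dy":0,"dz":0,"rx":0,"ry":0,"rz":0,"hand":0}]' 20 2>&1
```

```text
clock: 19.82
position: [0.5429, 0.212, 0.0872]
ee_rot: [-0.0, 0.708, 0.706, -0.0]
contact_force: [0.0, -0.1, 0.5]
width: -0.0003
gripper_force: 0.0
clock: 20.07
position: [0.5434, 0.2115, 0.0859]
ee_rot: [0.0, 0.709, 0.706, 0.0]
contact_force: [-0.1, 1.0, 0.7]
width: 0.0001
gripper_force: 0.0
```

```bash
python3 -m pendant '[{"dx":0,"dy":0,"dz":0.002,"rx":0,"ry":0,"rz":0,"hand":0},{"dx":0,"dy":0,"dz":0,"rx":0,"ry":0,"rz":0,"hand":0},{"dx":0,"dy":0,"dz":0,"rx":0,"ry":0,"rz":0,"hand":0}]' 20 2>&1;  python3 -m pendant '[{"dx":0,"dy":0,"dz":0.0015,"rx":0,"ry":0,"rz":0,"hand":0},{"dx":0,"dy":0,"dz":0,"rx":0,"ry":0,"rz":0,"hand":0},{"dx":0,"dy":0,"dz":0,"rx":0,"ry":0,"rz":0,"hand":0}]' 20 2>&1; python3 -m pendant '[{"dx":0,"dy":0,"dz":0.0015,"rx":0,"ry":0,"rz":0,"hand":0},{"dx":0,"dy":0,"dz":0,"rx":0,"ry":0,"rz":0,"hand":0},{"dx":0,"dy":0,"dz":0,"rx":0,"ry":0,"rz":0,"hand":0}]' 20 2>&1
```

```text
clock: 20.32
position: [0.5433, 0.2109, 0.0838]
ee_rot: [-0.0, 0.709, 0.705, -0.0]
contact_force: [-0.4, 1.1, 0.1]
width: 0.0001
gripper_force: 0.0
clock: 20.57
position: [0.5434, 0.2107, 0.0823]
ee_rot: [-0.0, 0.709, 0.705, 0.0]
contact_force: [-0.1, 0.5, 0.0]
width: -0.0
gripper_force: 0.1
clock: 20.82
position: [0.5434, 0.2107, 0.0822]
ee_rot: [0.0, 0.709, 0.705, 0.0]
contact_force: [-1.4, -0.6, 7.8]
width: 0.0003
gripper_force: 4.1
```

Plate top: 0.0822, so it must rise 12.2 mm, which is 1.017 turns (366° clockwise). I rise, move above the knob, and check its position by camera.

```bash
python3 -m pendant '[{"dx":0,"dy":0,"dz":-0.025,"rx":0,"ry":0,"rz":0,"hand":0.02},{"dx":0,"dy":0,"dz":-0.035,"rx":0,"ry":0,"rz":0,"hand":0.05},{"dx":-0.03,"dy":0.007,"dz":-0.015,"rx":0,"ry":0,"rz":0,"hand":0.05},{"dx":-0.035,"dy":0.009,"dz":0,"rx":0,"ry":0,"rz":0,"hand":0.05},{"dx":-0.035,"dy":0.009,"dz":0,"rx":0,"ry":0,"rz":0,"hand":0.05},{"dx":-0.03,"dy":0.008,"dz":0,"rx":0,"ry":0,"rz":0,"hand":0.05},{"dx":-0.03,"dy":0.007,"dz":0,"rx":0,"ry":0,"rz":0,"hand":0.05},{"dx":0,"dy":0,"dz":0,"rx":0,"ry":0,"rz":0,"hand":0.05}]' 40 2>&1
python3 - <<'E'
from h import *
import pickle
s=manip.get_state();print(s['position'],s['qpos'])
S=manip.get_image('side');T=manip.get_image('top');pickle.dump((S,T),open('knob.pkl','wb'))
R0=pickle.load(open('rel.pkl','rb'));O=pickle.load(open('over.pkl','rb'))[0]
def blob(im,x,y,r=9):
    g=im['frame'][y-r:y+r+1,x-r:x+r+1].astype(float).mean(2)
    m=(g<(g.min()+18)).astype(np.uint8); n,l,st,c=cv2.connectedComponentsWithStats(m)
    k=1+np.argmax(st[1:,4]); w=np.clip(g.min()+30-g,0,None)*(cv2.dilate((l==k).astype(np.uint8),np.ones((3,3)))); yy,xx=np.mgrid[-r:r+1,-r:r+1]
    return np.array([x+(w*xx).sum()/w.sum(),y+(w*yy).sum()/w.sum()]),st[k]
t=np.radians(9.1);ref=[.5644+.06*np.cos(t),.0112+.06*np.sin(t),.1561+.0187]
off=blob(O,337,194)[0]-proj(O,ref); 
for n,im in(('rel',R0),('now',S)):
    b,st=blob(im,335,236); X=plane(im,*(b-off),.102); d=X[:2]-[.5666,.0146]; print(n,b,st,X,np.hypot(*d),np.degrees(np.arctan2(d[1],d[0])))
print('top predicted px',proj(T,[.6012,-.0344,.118]))
a=np.hstack([cv2.resize(S['frame'][190:265,280:380,::-1],(400,300),interpolation=cv2.INTER_CUBIC),cv2.resize(T['frame'][205:280,280:380,::-1],(400,300),interpolation=cv2.INTER_CUBIC)])
cv2.imwrite('pics/knob.png',cv2.convertScaleAbs(a,alpha=1.4))
E
```

```text
clock: 21.48
position: [0.5842, 0.0452, 0.1558]
ee_rot: [0.002, 0.71, 0.704, -0.001]
contact_force: [0.3, -0.3, 0.1]
width: 0.0497
gripper_force: 0.0
[0.58418405 0.04515488 0.15584784] [-0.03944838  0.34192792  1.60187212 -0.00365905  1.19594431 -0.02865642]
rel [334.22788078 235.79816944] [ 6  4  6 11 59] [ 0.60169895 -0.03122467  0.102     ] 0.057722067957804275 -52.55004936566889
now [334.25999081 235.680983  ] [ 6  4  6 11 59] [ 0.60186449 -0.03089588  0.102     ] 0.05756265685188526 -52.22024211084443
top predicted px [329.74145865 238.53193745]
```

View pics/knob.png

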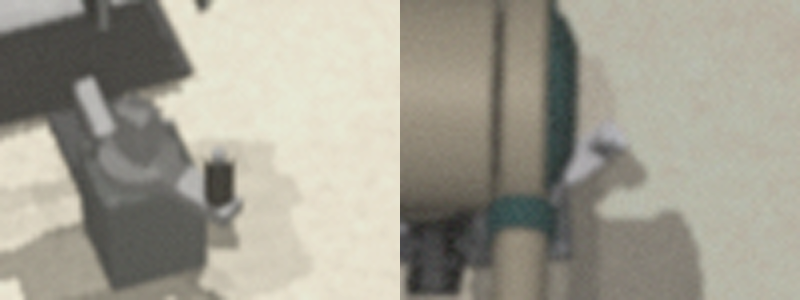

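The knob stands at side crop (219,180) and top crop (605,135), which matches (0.602, -0.033). I go above it and down.

```bash
python3 -m pendant '[{"dx":-0.028,"dy":0.006,"dz":0,"rx":0,"ry":0,"rz":0,"hand":0.05},{"dx":-0.028,"dy":0.006,"dz":0,"rx":0,"ry":0,"rz":0,"hand":0.05},{"dx":-0.027,"dy":0.006,"dz":0,"rx":0,"ry":0,"rz":0,"hand":0.05},{"dx":0,"dy":0,"dz":0.01,"rx":0,"ry":0,"rz":0,"hand":0.05},{"dx":0,"dy":0,"dz":0,"rx":0,"ry":0,"rz":0,"hand":0.05},{"dx":0,"dy":0,"dz":0,"rx":0,"ry":0,"rz":0,"hand":0.05}]' 40 2>&1
python3 -c "
from h import *
plan([.6015,-.033,.086],90,1)"
```

```text
clock: 22.08
position: [0.5991, -0.0309, 0.1449]
ee_rot: [-0.001, 0.709, 0.705, -0.0]
contact_force: [-0.1, 0.0, -0.0]
width: 0.0497
gripper_force: 0.0
yaw 89.74 turn rz -0.26 tilt deg [-0.15  0.09]
0 -0.0021 0.0024 0.0589 -0.26
```

```bash
python3 -m pendant '[{"dx":-0.002,"dy":0.0025,"dz":0.02,"rx":0,"ry":0,"rz":0,"hand":0.05},{"dx":0,"dy":0,"dz":0.02,"rx":0,"ry":0,"rz":0,"hand":0.05},{"dx":0,"dy":0,"dz":0.014,"rx":0,"ry":0,"rz":0,"hand":0.05},{"dx":0,"dy":0,"dz":0.003,"rx":0,"ry":0,"rz":0,"hand":0.05},{"dx":0,"dy":0,"dz":0,"rx":0,"ry":0,"rz":0,"hand":0.03},{"dx":0,"dy":0,"dz":0,"rx":0,"ry":0,"rz":0,"hand":0.005},{"dx":0,"dy":0,"dz":0,"rx":0,"ry":0,"rz":0,"hand":0.005},{"dx":0,"dy":0,"dz":0,"rx":0,"ry":0,"rz":0,"hand":0.005},{"dx":0,"dy":0,"dz":0,"rx":0,"ry":0,"rz":0,"hand":0.005}]' 40 2>&1
python3 -c "
from h import *
plan([.6015,-.033,.086],90,1)"
```

```text
clock: 22.83
position: [0.603, -0.0339, 0.09]
ee_rot: [0.0, 0.709, 0.705, 0.001]
contact_force: [-1.2, 1.5, 3.0]
width: 0.0167
gripper_force: 39.1
yaw 89.69 turn rz -0.31 tilt deg [0.08 0.05]
0 0.0009 -0.0015 0.004 -0.31
```

Run:
```python
import numpy as np
a=np.radians(-52.6-15*np.arange(26)); P=60*np.c_[np.cos(a),np.sin(a)]; P=P.round(1)
for i,d in enumerate(np.diff(P,axis=0)): print(i,'dx %.4f dy %.4f'%(d[1]/1e3,d[0]/1e3))
```

```text
0 dx -0.0078 dy -0.0135
1 dx -0.0040 dy -0.0152
2 dx 0.0000 dy -0.0156
3 dx 0.0041 dy -0.0152
4 dx 0.0079 dy -0.0135
5 dx 0.0111 dy -0.0111
6 dx 0.0135 dy -0.0078
7 dx 0.0152 dy -0.0040
8 dx 0.0156 dy 0.0000
9 dx 0.0152 dy 0.0041
10 dx 0.0135 dy 0.0079
11 dx 0.0111 dy 0.0111
12 dx 0.0078 dy 0.0135
13 dx 0.0040 dy 0.0152
14 dx 0.0000 dy 0.0156
15 dx -0.0041 dy 0.0152
16 dx -0.0079 dy 0.0135
17 dx -0.0111 dy 0.0111
18 dx -0.0135 dy 0.0078
19 dx -0.0152 dy 0.0040
20 dx -0.0156 dy 0.0000
21 dx -0.0152 dy -0.0041
22 dx -0.0135 dy -0.0079
23 dx -0.0111 dy -0.0111
24 dx -0.0078 dy -0.0135
```

```bash
python3 -m pendant '[{"dx":-0.0039,"dy":-0.0067,"dz":0,"rx":0,"ry":0,"rz":0,"hand":0.005},{"dx":-0.0039,"dy":-0.0068,"dz":0,"rx":0,"ry":0,"rz":0,"hand":0.005},{"dx":-0.004,"dy":-0.0152,"dz":0,"rx":0,"ry":0,"rz":0,"hand":0.005},{"dx":0,"dy":-0.0156,"dz":0,"rx":0,"ry":0,"rz":0,"hand":0.005},{"dx":0.0041,"dy":-0.0152,"dz":0,"rx":0,"ry":0,"rz":0,"hand":0.005},{"dx":0.0079,"dy":-0.0135,"dz":0,"rx":0,"ry":0,"rz":0,"hand":0.005},{"dx":0.0111,"dy":-0.0111,"dz":0,"rx":0,"ry":0,"rz":0,"hand":0.005}]' 40 2>&1
python3 -c "
from h import *
s=manip.get_state();d=s['position'][:2]-np.array([.5666,.0146]);print(np.hypot(*d),np.degrees(np.arctan2(d[1],d[0])),s['contact_force'],s['moment'])"
```

```text
clock: 23.42
position: [0.5197, -0.0245, 0.0899]
ee_rot: [0.003, 0.709, 0.705, 0.001]
contact_force: [2.6, -0.8, 1.4]
width: 0.0168
gripper_force: 39.3
0.06108085309579283 -140.1766393541478 [ 2.62017331 -0.84248964  1.36660109] [-0.12206319 -0.89886645 -0.02811907]
```

The forces are light (about 3 N) and the knob follows. I continue.

```bash
python3 -m pendant '[{"dx":0.0135,"dy":-0.0078,"dz":0,"rx":0,"ry":0,"rz":0,"hand":0.005},{"dx":0.0152,"dy":-0.004,"dz":0,"rx":0,"ry":0,"rz":0,"hand":0.005},{"dx":0.0156,"dy":0,"dz":0,"rx":0,"ry":0,"rz":0,"hand":0.005},{"dx":0.0152,"dy":0.0041,"dz":0,"rx":0,"ry":0,"rz":0,"hand":0.005},{"dx":0.0135,"dy":0.0079,"dz":0,"rx":0,"ry":0,"rz":0,"hand":0.005},{"dx":0.0111,"dy":0.0111,"dz":0,"rx":0,"ry":0,"rz":0,"hand":0.005}]' 40 2>&1
python3 -c "
from h import *
s=manip.get_state();d=s['position'][:2]-np.array([.5666,.0146]);print(np.hypot(*d),np.degrees(np.arctan2(d[1],d[0])),s['contact_force'])"
python3 -m pendant '[{"dx":0.0078,"dy":0.0135,"dz":0,"rx":0,"ry":0,"rz":0,"hand":0.005},{"dx":0.004,"dy":0.0152,"dz":0,"rx":0,"ry":0,"rz":0,"hand":0.005},{"dx":0,"dy":0.0156,"dz":0,"rx":0,"ry":0,"rz":0,"hand":0.005},{"dx":-0.0041,"dy":0.0152,"dz":0,"rx":0,"ry":0,"rz":0,"hand":0.005},{"dx":-0.0079,"dy":0.0135,"dz":0,"rx":0,"ry":0,"rz":0,"hand":0.005},{"dx":-0.0111,"dy":0.0111,"dz":0,"rx":0,"ry":0,"rz":0,"hand":0.005}]' 40 2>&1
python3 -c "
from h import *
s=manip.get_state();d=s['position'][:2]-np.array([.5666,.0146]);print(np.hypot(*d),np.degrees(np.arctan2(d[1],d[0])),s['contact_force'])"
```

```text
clock: 23.92
position: [0.5269, 0.0612, 0.0896]
ee_rot: [-0.001, 0.708, 0.706, -0.003]
contact_force: [-4.2, -4.7, 9.7]
width: 0.0165
gripper_force: 40.1
0.061218118359380944 130.40215706960058 [-4.24017714 -4.68114351  9.71812109]
clock: 24.42
position: [0.6136, 0.0528, 0.0898]
ee_rot: [-0.002, 0.709, 0.706, 0.001]
contact_force: [-1.6, 3.8, 7.0]
width: 0.0165
gripper_force: 40.2
0.06052407185116624 39.077838238119874 [-1.63970074  3.8238595   7.02695093]
```

```bash
python3 -m pendant '[{"dx":-0.0135,"dy":0.0078,"dz":0,"rx":0,"ry":0,"rz":0,"hand":0.005},{"dx":-0.0152,"dy":0.004,"dz":0,"rx":0,"ry":0,"rz":0,"hand":0.005},{"dx":-0.0156,"dy":0,"dz":0,"rx":0,"ry":0,"rz":0,"hand":0.005},{"dx":-0.0152,"dy":-0.0041,"dz":0,"rx":0,"ry":0,"rz":0,"hand":0.005},{"dx":-0.0135,"dy":-0.0079,"dz":0,"rx":0,"ry":0,"rz":0,"hand":0.005},{"dx":-0.0055,"dy":-0.0055,"dz":0,"rx":0,"ry":0,"rz":0,"hand":0.005},{"dx":-0.0056,"dy":-0.0056,"dz":0,"rx":0,"ry":0,"rz":0,"hand":0.005},{"dx":-0.006,"dy":-0.0105,"dz":0,"rx":0,"ry":0,"rz":0,"hand":0.005},{"dx":0,"dy":0,"dz":0,"rx":0,"ry":0,"rz":0,"hand":0.005},{"dx":0,"dy":0,"dz":0,"rx":0,"ry":0,"rz":0,"hand":0.005}]' 40 2>&1
python3 -c "
from h import *
s=manip.get_state();d=s['position'][:2]-np.array([.5666,.0146]);print(np.hypot(*d),np.degrees(np.arctan2(d[1],d[0])),s['contact_force'])"
```

```text
clock: 25.25
position: [0.5914, -0.0412, 0.0897]
ee_rot: [0.001, 0.709, 0.705, -0.0]
contact_force: [1.2, -2.0, 7.5]
width: 0.0165
gripper_force: 39.9
0.06105097450382707 -65.9829738426598 [ 1.15897265 -1.98293049  7.46294846]
```

```bash
python3 -m pendant '[{"dx":0,"dy":0,"dz":-0.002,"rx":0,"ry":0,"rz":0,"hand":0.03},{"dx":0,"dy":0,"dz":0,"rx":0,"ry":0,"rz":0,"hand":0.05},{"dx":0,"dy":0,"dz":0,"rx":0,"ry":0,"rz":0,"hand":0.05},{"dx":0,"dy":0,"dz":-0.02,"rx":0,"ry":0,"rz":0,"hand":0.05},{"dx":0,"dy":0,"dz":-0.035,"rx":0,"ry":0,"rz":0,"hand":0.03},{"dx":0.03,"dy":-0.006,"dz":0,"rx":0,"ry":0,"rz":0,"hand":0},{"dx":0.04,"dy":-0.008,"dz":0,"rx":0,"ry":0,"rz":0,"hand":0},{"dx":0.04,"dy":-0.008,"dz":0,"rx":0,"ry":0,"rz":0,"hand":0},{"dx":0.04,"dy":-0.008,"dz":0,"rx":0,"ry":0,"rz":0,"hand":0},{"dx":0.04,"dy":-0.008,"dz":0,"rx":0,"ry":0,"rz":0,"hand":0},{"dx":0.04,"dy":-0.008,"dz":0,"rx":0,"ry":0,"rz":0,"hand":0},{"dx":0.02,"dy":-0.003,"dz":0,"rx":0,"ry":0,"rz":0,"hand":0}]' 20 2>&1
python3 -m pendant '[{"dx":0,"dy":0,"dz":0.02,"rx":0,"ry":0,"rz":0,"hand":0},{"dx":0,"dy":0,"dz":0.01,"rx":0,"ry":0,"rz":0,"hand":0},{"dx":0,"dy":0,"dz":0,"rx":0,"ry":0,"rz":0,"hand":0},{"dx":0,"dy":0,"dz":0,"rx":0,"ry":0,"rz":0,"hand":0}]' 20 2>&1
```

```text
clock: 26.25
position: [0.5415, 0.2139, 0.145]
ee_rot: [-0.002, 0.708, 0.706, -0.001]
contact_force: [-0.1, 0.3, -0.6]
width: 0.0
gripper_force: 0.0
clock: 26.58
position: [0.5433, 0.209, 0.1145]
ee_rot: [-0.001, 0.709, 0.705, -0.002]
contact_force: [0.6, 0.5, 0.1]
width: 0.0003
gripper_force: 0.0
```

```bash
python3 -m pendant '[{"dx":0,"dy":0,"dz":0.01,"rx":0,"ry":0,"rz":0,"hand":0},{"dx":0,"dy":0,"dz":0.0065,"rx":0,"ry":0,"rz":0,"hand":0},{"dx":0,"dy":0,"dz":0,"rx":0,"ry":0,"rz":0,"hand":0},{"dx":0,"dy":0,"dz":0,"rx":0,"ry":0,"rz":0,"hand":0}]' 20 2>&1
python3 -m pendant '[{"dx":0,"dy":0,"dz":0.002,"rx":0,"ry":0,"rz":0,"hand":0},{"dx":0,"dy":0,"dz":0,"rx":0,"ry":0,"rz":0,"hand":0},{"dx":0,"dy":0,"dz":0,"rx":0,"ry":0,"rz":0,"hand":0}]' 20 2>&1
python3 -m pendant '[{"dx":0,"dy":0,"dz":0.0015,"rx":0,"ry":0,"rz":0,"hand":0},{"dx":0,"dy":0,"dz":0,"rx":0,"ry":0,"rz":0,"hand":0},{"dx":0,"dy":0,"dz":0,"rx":0,"ry":0,"rz":0,"hand":0}]' 20 2>&1
```

```text
clock: 26.92
position: [0.5442, 0.2092, 0.0988]
ee_rot: [-0.0, 0.709, 0.705, -0.0]
contact_force: [0.4, 0.1, -0.5]
width: -0.0
gripper_force: 0.0
clock: 27.17
position: [0.5446, 0.2098, 0.0975]
ee_rot: [0.0, 0.709, 0.705, 0.0]
contact_force: [0.3, 0.1, 0.2]
width: 0.0
gripper_force: 0.0
clock: 27.42
position: [0.5444, 0.2099, 0.0958]
ee_rot: [-0.0, 0.709, 0.705, 0.0]
contact_force: [0.5, 0.3, -1.0]
width: -0.0
gripper_force: 0.0
```

```bash
python3 -m pendant '[{"dx":0,"dy":0,"dz":0.0015,"rx":0,"ry":0,"rz":0,"hand":0},{"dx":0,"dy":0,"dz":0,"rx":0,"ry":0,"rz":0,"hand":0},{"dx":0,"dy":0,"dz":0,"rx":0,"ry":0,"rz":0,"hand":0}]' 20 2>&1
python3 -m pendant '[{"dx":0,"dy":0,"dz":0.0015,"rx":0,"ry":0,"rz":0,"hand":0},{"dx":0,"dy":0,"dz":0,"rx":0,"ry":0,"rz":0,"hand":0},{"dx":0,"dy":0,"dz":0,"rx":0,"ry":0,"rz":0,"hand":0}]' 20 2>&1
```

```text
clock: 27.67
position: [0.5443, 0.2098, 0.0942]
ee_rot: [-0.0, 0.709, 0.705, -0.0]
contact_force: [-0.6, -0.1, 0.5]
width: 0.0
gripper_force: 0.0
clock: 27.92
position: [0.5445, 0.2098, 0.094]
ee_rot: [0.0, 0.709, 0.705, 0.0]
contact_force: [-2.1, -0.8, 6.1]
width: -0.0003
gripper_force: 3.3
```

The plate is at 0.0940 against the hotplate's 0.0944, level within half a millimetre. I withdraw and take a last look.

```bash
python3 -m pendant '[{"dx":0,"dy":0,"dz":-0.03,"rx":0,"ry":0,"rz":0,"hand":0},{"dx":0,"dy":0,"dz":-0.04,"rx":0,"ry":0,"rz":0,"hand":0},{"dx":0,"dy":-0.03,"dz":-0.04,"rx":0,"ry":0,"rz":0,"hand":0},{"dx":0,"dy":-0.04,"dz":-0.03,"rx":0,"ry":0,"rz":0,"hand":0},{"dx":0.03,"dy":-0.04,"dz":0,"rx":0,"ry":0,"rz":0,"hand":0},{"dx":0.03,"dy":-0.04,"dz":0,"rx":0,"ry":0,"rz":0,"hand":0},{"dx":0,"dy":0,"dz":0,"rx":0,"ry":0,"rz":0,"hand":0},{"dx":0,"dy":0,"dz":0,"rx":0,"ry":0,"rz":0,"hand":0}]' 20 2>&1
python3 - <<'E'
from h import *
S=manip.get_image('side');T=manip.get_image('top')
a=np.hstack([cv2.resize(S['frame'][100:400,225:445,::-1],(440,600),interpolation=cv2.INTER_CUBIC),cv2.resize(T['frame'][150:330,230:338,::-1],(360,600),interpolation=cv2.INTER_CUBIC)])
cv2.imwrite('pics/end.png',cv2.convertScaleAbs(a,alpha=1.3))
E
```

```text
clock: 28.58
position: [0.418, 0.2614, 0.2217]
ee_rot: [0.0, 0.708, 0.707, 0.0]
contact_force: [0.8, -0.5, -0.4]
width: -0.0005
gripper_force: 0.0
```

View pics/end.png

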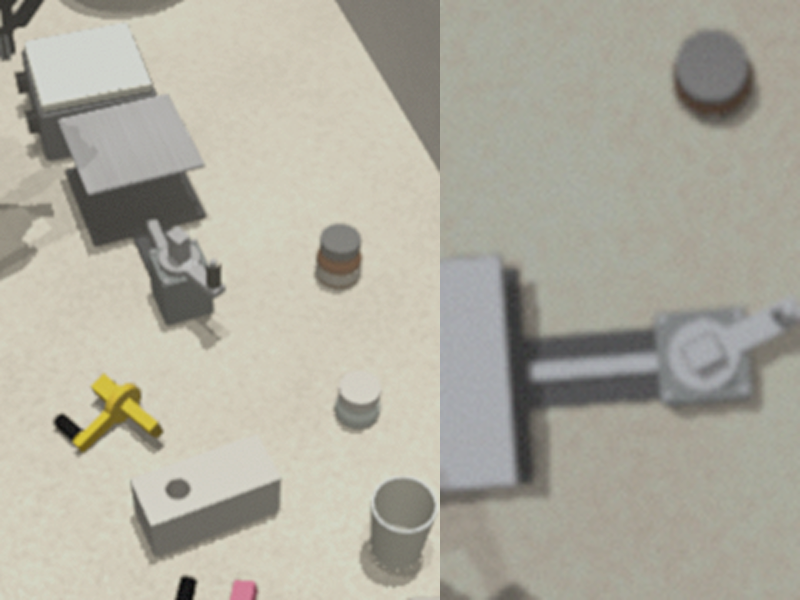

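The crank is seated flat in the drive, at side crop (180,250). The plate is raised beside the hotplate, the jars and the beaker stand undisturbed, and the arm is clear.

```bash
python3 -c "
from rig import manip
print(manip.sign_off())"
```

```text
the job is handed in; nothing more can be done
None
```

The job is handed in: the crank sits fully home in the drive, the plate is raised to 94.0 mm against the hotplate's 94.4 mm (both measured by touch), and the jars and beaker were not touched.

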